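# Restock the pull-out tray under the nursery riser shelf

## Robot

A 7-joint arm with a two-finger parallel gripper is mounted at the origin on the work surface. World frame = base frame: x ahead of the robot, y to its left, z up, the work surface at z = 0. Lengths are in m, angles in rad, forces in N, time in s.
With the tool pointing down it reaches from about 0.4 to 0.875 m from the base axis. Payload 19.3 kg.
Tool frame: the origin (TCP) lies midway between the tips of the shut fingers; the grasp point (between the pads) lies bot.grip_point_offset behind it (bot.grip_point_offset is the distance from the TCP to the grasp point, in m); z points along the fingers, y is the direction in which the jaws open and shut (so a half turn about z gives the same grasp; the last joint's range is limited). The gripper opens to 85 mm and grips with 20 to 120 N. Pads are 22 mm wide; open, the fingers measure 114 mm over their backs; the gripper's body (76 mm by 85 mm) begins 54 mm behind the grasp point. The pads swing forward as they close: fully open they stand 13 mm farther back than shut.
Start: joints at [1.21, 0.521, -0.036, 1.599, 0.021, 1.021, -0.113], TCP at [0.179, -0.599, 0.231] pointing down, gripper open.
Joint ranges: [-2.91, 2.91], [-0.3, 2.13], [-1.5, 1.42], [0.17, 2.43], [-1.26, 4.41], [0.16, 1.93], [-2.52, 2.52]. Speed limits (rad/s): [1.89, 1.89, 2.39, 2.39, 3.01, 3.01, 3.01].

## Interface

Orientations are given as [roll, pitch, yaw] about the fixed x, y, z axes, in that order (R = Rz(yaw) Ry(pitch) Rx(roll)).
In Python, from workcell import bot gives the robot as it stands.
- The arm moves only by the tool servo_tool, never from a script. Its argument "rows" is a list that holds one entry, the list of rows, each a list of 6 numbers: the shift along the tool's x, y, z in cm, then the turn, a rotation vector about the tool's x, y, z in degrees. A call has 1 to 5 rows; each row shifts and turns the commanded pose from where the row before left it, along the tool's axes as they then stand; what a row does not reach is not made up. A row lasts 1/8 s, in which the tool goes at most 62.5 mm and 10.7 degrees, less where a joint would pass 70% of its speed; a pose out of reach is approached as far as the arm can. A call is refused whole if a number of a shift passes 6.25 or a number of a turn 10.7, either way. A call with a gripper value outside its range is refused whole. "grip" is the opening, from -1 (shut) to 1 (fully open), so that 0 is half open, set as the call begins (left out, the last holds). The fingers move at their own pace and stop on an object; "squeeze" is the grip in N (left out, the last holds). Time passes only in rows, so rows that do not move let the fingers close. It gives the time, the measured TCP pose, the force and the opening at its end, in the units of the state.
- bot.observe(): the state, without advancing time (a new reading comes with each control period).
- bot.grab_frame(name): name is "scene" or "top" or "wrist"; returns a dict with "image" (384x512x3 uint8, red, green, blue), "K" (3x3 intrinsics, pixels), "R" (3x3) and "t" (3): a world point X has camera coordinates R X + t; the wrist camera has in their place "mount" (4x4, takes a point from camera to tool coordinates, whose origin is the TCP and whose axes are the flange's). Camera axes: x right, y down, z forward; pixel columns grow to the right and rows downward; lengths in m; the calibration is good to about 2 mm. A picture is of the moment at which its call begins: read the wrist's pose just before it. There is no depth.
- bot.job_done(): hands the job in, once; it reports no verdict.
The state is a dict: "clock": time; "qpos": joint angles; "qd": joint speeds; "joint_efforts": joint torques, N m; "position": TCP position; "tool_rot": TCP orientation; "force": force on the tool from outside, world axes, zero at the start; "moment": the same for the moment, N m; "grip_width": finger opening in m.
Only numpy, scipy, OpenCV 4.12 (cv2) and the standard library are available. Lean on these libraries where they do the work, as an engineer would, in place of code of your own. Each camera call takes 0.05 s, during which the arm holds its last target.

## Task

Pull the slatted wooden tray by its handle right out from under the little riser shelf, stand the tin that is on it up on top of the shelf, and lay every carton (three or four) on the tray in one pinwheel layer: one along each edge, so that, going clockwise round the tray as seen from above, each carton starts in a corner and its far end meets the side of the next, with a finger well as wide as a carton left open in the middle (with three cartons, one edge stays empty). When they all lie in place on the pulled-out tray, slide it back under the shelf, fully home against the stop. Do not disturb the bottle, the comb, the ring toy or the thermometer, and put right whatever gets knocked out of place.

Things in the scene. Friction and masses are not known exactly. Their poses are not given: they have to be found in the camera images.
- riser: small fixed spruce riser shelf on the table: board 230 (its x) by 160 mm (its y, from -90 to +70 mm), underside 92 and top 110 mm above the table, on four 18 mm legs whose inner faces are at x = -97 and +97 mm. Origin on the table, z up. The tray goes in and out only through the open end, towards +y; its axes are then parallel to the shelf's
- riser_stop (a point): middle of the lower edge of the back stop (30 mm high) under the riser shelf, at y = -80 mm in the shelf's frame; axes as the shelf's. Two guide strips 20 mm high, inner faces at x = -87 and +87 mm, run from here to the open end 150 mm away; the tray has 5 mm play on each side. Fully home, the tray touches the stop and its origin is 82 mm from here
- tray: loose slatted wooden tray, about 500 g: flat deck 164 x 164 mm without rim, top 25 mm above the table, on two 12 mm runners. Origin at the centre of its underside, z up, bow handle at its +y end. It starts under the shelf, up to 25 mm short of home, with the tin on it; it is clear of the shelf when its origin is at y = +152 mm or more in the shelf's frame (home: +2 mm)
- tray_bar (a point): middle of the tray's handle bar: 100 mm long (tray x), 12 mm wide (tray y), 43 to 57 mm above the table, 155 mm from the tray's origin towards its +y, 67 mm of free space between bar and deck. Two 12 mm posts under it at x = -44 and +44 mm stand on arms at deck height. Axes as the tray's
- tray_place1 (a point): a point of the tray, 25 mm above its deck, at x +26.5, y -51.5 mm in the tray's frame: the middle of a carton lying in this place of the pinwheel, with its length along the tray's x. Places 1 to 4 make the clockwise pinwheel, with 3 mm gaps. Axes as the tray's
- tray_place2 (a point): a point of the tray, 25 mm above its deck, at x +51.5, y +26.5 mm in the tray's frame: the middle of a carton lying in this place of the pinwheel, with its length along the tray's y. Places 1 to 4 make the clockwise pinwheel, with 3 mm gaps. Axes as the tray's
- tray_place3 (a point): a point of the tray, 25 mm above its deck, at x -26.5, y +51.5 mm in the tray's frame: the middle of a carton lying in this place of the pinwheel, with its length along the tray's x. Places 1 to 4 make the clockwise pinwheel, with 3 mm gaps. Axes as the tray's
- tray_place4 (a point): a point of the tray, 25 mm above its deck, at x -51.5, y -26.5 mm in the tray's frame: the middle of a carton lying in this place of the pinwheel, with its length along the tray's y. Places 1 to 4 make the clockwise pinwheel, with 3 mm gaps. Axes as the tray's
- tray_well (a point): a point of the tray, 25 mm above the middle of its deck: the middle of the finger well (53 mm square) that the pinwheel leaves open. Axes as the tray's
- tin: lidded round aluminium tin, 64 mm across the lid, 40 mm high, about 120 g, standing on the tray at the start. Origin at its middle, 20 mm above what it stands on; z along its axis. Its new place is anywhere on top of the riser shelf, standing flat
- carton1: plain brown cardboard carton with a paper tape band along it, 100 (its x) x 50 x 50 mm, about 150 g, lying loose on the table. Square in section: any long face may be down. Origin at its middle, 25 mm above what it lies on. The cartons are alike and interchangeable; three or four are there, an absent one reads None
- carton2: plain brown cardboard carton with a paper tape band along it, 100 (its x) x 50 x 50 mm, about 150 g, lying loose on the table. Square in section: any long face may be down. Origin at its middle, 25 mm above what it lies on. The cartons are alike and interchangeable; three or four are there, an absent one reads None
- carton3: plain brown cardboard carton with a paper tape band along it, 100 (its x) x 50 x 50 mm, about 150 g, lying loose on the table. Square in section: any long face may be down. Origin at its middle, 25 mm above what it lies on. The cartons are alike and interchangeable; three or four are there, an absent one reads None
- carton4: plain brown cardboard carton with a paper tape band along it, 100 (its x) x 50 x 50 mm, about 150 g, lying loose on the table. Square in section: any long face may be down. Origin at its middle, 25 mm above what it lies on. The cartons are alike and interchangeable; three or four are there, an absent one reads None
- bottle: bystander: glass bottle with twist cap, 58 mm across, 150 mm high, standing beyond the cartons. Origin at the centre of its underside
- comb: bystander: pink plastic comb lying flat beyond the tray, 150 x 34 x 6 mm, length along its x. Origin at the centre of its underside
- ringtoy: bystander: beech stacking ring toy, 90 mm across the foot, 122 mm high, standing beyond the cartons. Origin at the centre of its underside
- thermometer: bystander: small white plastic dial thermometer with a knob, 64 mm wide (its y), 30 mm deep, 77 mm high, standing on top of the riser shelf near the end of the board at the shelf's +x. Origin at the centre of its underside
Not all that is in view belongs to the job. What is shaped like the carton1 but pink is not meant. Leave any green look-alike of the carton4 alone.

How it is judged:
On the way, in this order (a step that is already met when the one before it is completed fails the run):
1. the tray is pulled out clear of the riser shelf (y of tray in the frame of riser above 0.155 m), for 0.2 s.
2. all cartons lie on the deck of the pulled-out tray, in one layer (y of tray in the frame of riser above 0.14 m and distance between each of carton1, carton2, carton3, carton4 and tray_well below 0.08 m), for 0.2 s.
At the end, for the whole second after the job is handed in: Tray flat and within 8 mm of the back stop; every carton flat on it in a place of its own in the pinwheel (middle within 16 mm, length within 0.2 rad); tin standing flat on top of the riser shelf; all at rest; bystanders within 30 mm of their start and upright (((distance between carton1 and tray_place1 below 0.016 m and angle between the x axis of carton1 and the x axis of tray, either way round below 0.2 rad) or (distance between carton1 and tray_place2 below 0.016 m and angle between the x axis of carton1 and the y axis of tray, either way round below 0.2 rad) or (distance between carton1 and tray_place3 below 0.016 m and angle between the x axis of carton1 and the x axis of tray, either way round below 0.2 rad) or (distance between carton1 and tray_place4 below 0.016 m and angle between the x axis of carton1 and the y axis of tray, either way round below 0.2 rad)) and ((distance between carton2 and tray_place1 below 0.016 m and angle between the x axis of carton2 and the x axis of tray, either way round below 0.2 rad) or (distance between carton2 and tray_place2 below 0.016 m and angle between the x axis of carton2 and the y axis of tray, either way round below 0.2 rad) or (distance between carton2 and tray_place3 below 0.016 m and angle between the x axis of carton2 and the x axis of tray, either way round below 0.2 rad) or (distance between carton2 and tray_place4 below 0.016 m and angle between the x axis of carton2 and the y axis of tray, either way round below 0.2 rad)) and ((distance between carton3 and tray_place1 below 0.016 m and angle between the x axis of carton3 and the x axis of tray, either way round below 0.2 rad) or (distance between carton3 and tray_place2 below 0.016 m and angle between the x axis of carton3 and the y axis of tray, either way round below 0.2 rad) or (distance between carton3 and tray_place3 below 0.016 m and angle between the x axis of carton3 and the x axis of tray, either way round below 0.2 rad) or (distance between carton3 and tray_place4 below 0.016 m and angle between the x axis of carton3 and the y axis of tray, either way round below 0.2 rad)) and ((distance between carton4 and tray_place1 below 0.016 m and angle between the x axis of carton4 and the x axis of tray, either way round below 0.2 rad) or (distance between carton4 and tray_place2 below 0.016 m and angle between the x axis of carton4 and the y axis of tray, either way round below 0.2 rad) or (distance between carton4 and tray_place3 below 0.016 m and angle between the x axis of carton4 and the x axis of tray, either way round below 0.2 rad) or (distance between carton4 and tray_place4 below 0.016 m and angle between the x axis of carton4 and the y axis of tray, either way round below 0.2 rad)) and z of tin in the frame of riser between 0.122 and 0.138 m and x of tin in the frame of riser between -0.115 and 0.115 m and y of tin in the frame of riser between -0.09 and 0.07 m and angle between the z axis of tin and the z axis of riser, either way round below 0.15 rad and y of tray in the frame of riser below 0.01 m and height (world z) of tray below 0.006 m and linear speed of each of carton1, carton2, carton3, carton4, tray, tin below 0.02 m/s); the robot touches nothing.
It fails at once if the glass bottle is shifted by more than 30 mm or tipped over (distance of bottle from where it was at the start of the episode above 0.03 m or angle between bottle's own z axis and vertical above 0.5 rad).
It fails at once if the comb is shifted by more than 30 mm or tipped over (distance of comb from where it was at the start of the episode above 0.03 m or angle between comb's own z axis and vertical above 0.5 rad).
It fails at once if the stacking ring toy is shifted by more than 30 mm or tipped over (distance of ringtoy from where it was at the start of the episode above 0.03 m or angle between ringtoy's own z axis and vertical above 0.5 rad).
It fails at once if the thermometer is shifted by more than 30 mm or tipped over (distance of thermometer from where it was at the start of the episode above 0.03 m or angle between thermometer's own z axis and vertical above 0.5 rad).
Of carton1, carton2, carton3, carton4 only 3 to 4 are there at a start; the rules pass over those that are not, and their reading is None.
At some moment in a run one of carton1, carton2, carton3, carton4 may be knocked a few centimetres aside while the robot is not near it.
Once in a run the grip may slacken for a moment while it holds something.
It also fails if it takes over 210 s, if anything falls off the work surface, if the arm or the gripper's body presses on something with over 40 N, if the wrist force passes 120 N, or if a joint passes its speed limit or range.

## Working session

There is one attempt and no reset: what is moved stays moved. The work goes in short steps, Python scripts to look and compute and a tool call to move; the robot and the scene stay as the last step left them, time stands still between calls to the robot, and variables do not carry over. Pictures are saved under pics/ and viewed, and the job is handed in when it is done.

Besides the shell and the picture viewer there is one more tool, called after "Call:" as name(argument=value, ...) on one line, values as JSON. servo_tool: Moves the arm, as the interface text tells. Its arguments: {"type":"object","properties":{"rows":{"type":"array"},"grip":{"type":"number"},"squeeze":{"type":"number"}},"required":["rows"]}

```bash
ls; mkdir -p pics; python3 - <<'E'
from workcell import bot
import cv2
s=bot.observe(); print(s); print(bot.grip_point_offset)
for n in ["scene","top","wrist"]:
    f=bot.grab_frame(n); cv2.imwrite(f"pics/{n}0.png",cv2.resize(f["image"][:,:,::-1],(768,576),interpolation=cv2.INTER_CUBIC))
    print(n,{k:v.round(4).tolist() for k,v in f.items() if k!="image"})
E
```

```text
pics
{'clock': 0.0, 'qpos': array([ 1.20976983,  0.52202136, -0.03630992,  1.60000118,  0.02121839,
        1.02108315, -0.1128102 ]), 'qd': array([-1.40416798e-03,  6.31314596e-05, -9.50259190e-04,  9.35094221e-04,
        9.27651749e-04, -1.70354326e-03,  4.71935018e-04]), 'joint_efforts': array([-3.83016828e-03, -9.27111053e+01,  1.97842620e+00, -3.69944143e+01,
        1.76056096e-02,  8.12931452e-03, -2.45136357e-05]), 'position': array([ 0.17907047, -0.59845201,  0.2307238 ]), 'tool_rot': array([-3.14046982e+00,  1.04213507e-04,  2.90800722e-01]), 'force': array([-0.00170292, -0.08915367,  0.14158162]), 'moment': array([ 0.01619013, -0.01496362, -0.04808392]), 'grip_width': 0.08553435567758982}
0.0187
scene {'K': [[361.8216, 0.0, 256.4898], [0.0, 361.8216, 190.0666], [0.0, 0.0, 1.0]], 'R': [[-0.5298, 0.848, 0.0111], [0.645, 0.4114, -0.644], [-0.5507, -0.334, -0.7649]], 't': [0.2875, -0.3192, 1.4604]}
top {'K': [[355.4184, 0.0, 258.0834], [0.0, 355.4184, 190.7077], [0.0, 0.0, 1.0]], 'R': [[0.0079, -0.9998, 0.016], [-0.9962, -0.0093, -0.0867], [0.0868, -0.0153, -0.9961]], 't': [0.0017, 0.5965, 1.1127]}
wrist {'K': [[290.552, 0.0, 256.7992], [0.0, 290.552, 190.4108], [0.0, 0.0, 1.0]], 'mount': [[-0.0005, -0.96, -0.28, 0.0706], [1.0, -0.0003, -0.0006, -0.0008], [0.0004, -0.28, 0.96, -0.142], [0.0, 0.0, 0.0, 1.0]]}
```

View pics/scene0.png

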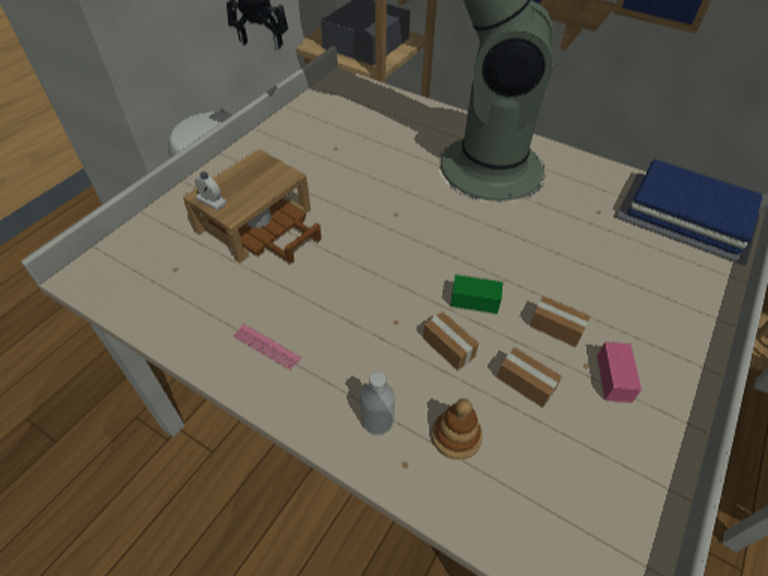

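View pics/top0.png

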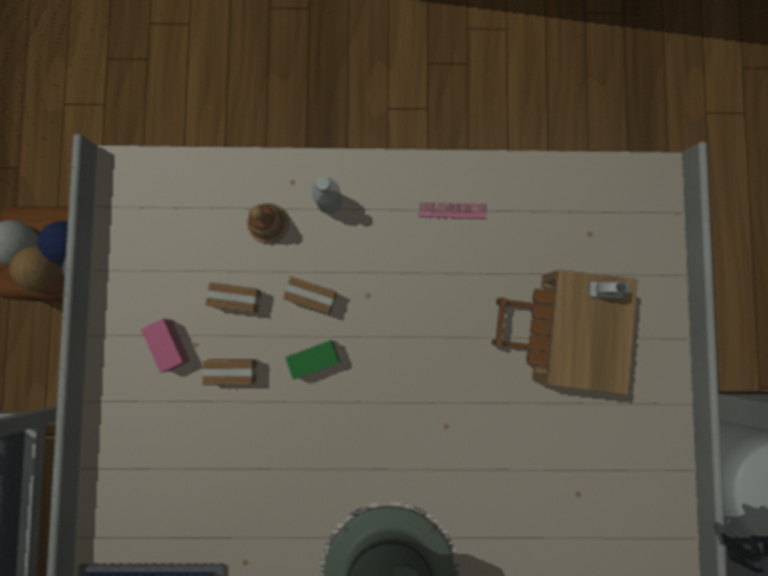

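View pics/wrist0.png

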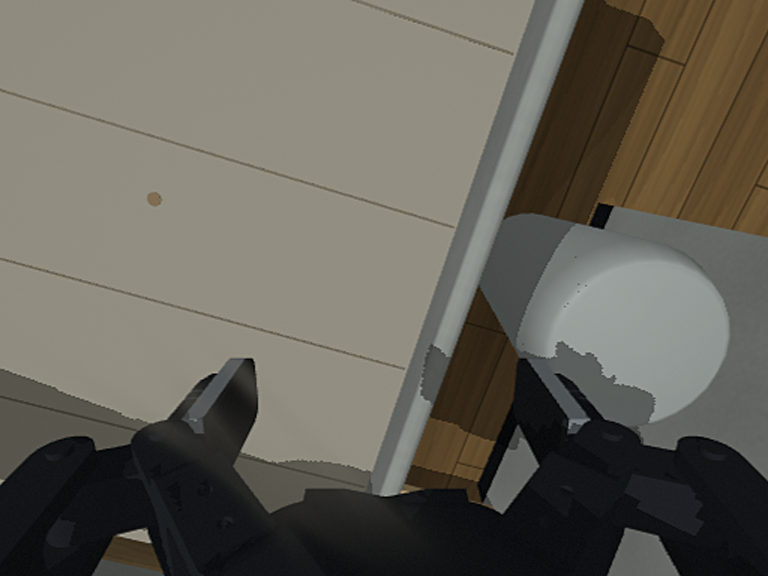

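The cartons with the tape band are at top-view (232,297), (310,295) and (230,372). The look-alikes, at the same scale, are green (313,360) and pink (164,345). The tray handle is at (500,323) and faces world +y.

```bash
cat > h.py <<'E'
import numpy as np, cv2
from workcell import bot
from scipy.spatial.transform import Rotation as Ro
def grab(n):
    s=bot.observe(); f=bot.grab_frame(n)
    if n=="wrist":
        T=np.eye(4);T[:3,:3]=Ro.from_euler('xyz',s["tool_rot"]).as_matrix();T[:3,3]=s["position"]
        C=np.linalg.inv(T@f["mount"]); f["R"],f["t"]=C[:3,:3],C[:3,3]
    return f
def p2w(f,u,v,z):
    d=f["R"].T@np.linalg.inv(f["K"])@[u,v,1]; c=-f["R"].T@f["t"]
    return c+d*(z-c[2])/d[2]
def w2p(f,X):
    X=np.atleast_2d(X); c=X@f["R"].T+f["t"]; p=c@f["K"].T; return p[:,:2]/p[:,2:]
def crop(f,u0,v0,w,h,k,name,img=None):
    im=(f["image"] if img is None else img)[v0:v0+h,u0:u0+w,::-1]
    im=cv2.resize(im,None,fx=k,fy=k,interpolation=cv2.INTER_CUBIC)
    for i in range(0,w,10):
        cv2.line(im,(int((i+.5)*k),0),(int((i+.5)*k),6),(0,255,255),1)
        if i%20==0: cv2.putText(im,str(u0+i),(int(i*k),16),0,.35,(0,255,255),1)
    for j in range(0,h,10):
        cv2.line(im,(0,int((j+.5)*k)),(6,int((j+.5)*k)),(0,255,255),1)
        if j%20==0: cv2.putText(im,str(v0+j),(8,int(j*k+6)),0,.35,(0,255,255),1)
    cv2.imwrite("pics/"+name,im)
E
python3 - <<'E'
from h import *
f=grab("top"); 
crop(f,320,170,110,100,7,"t_riser.png")
crop(f,90,170,150,90,5,"t_cart.png")
f=grab("scene"); crop(f,115,95,110,85,7,"s_riser.png")
E
```

```text
(no output)
```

View pics/t_riser.png

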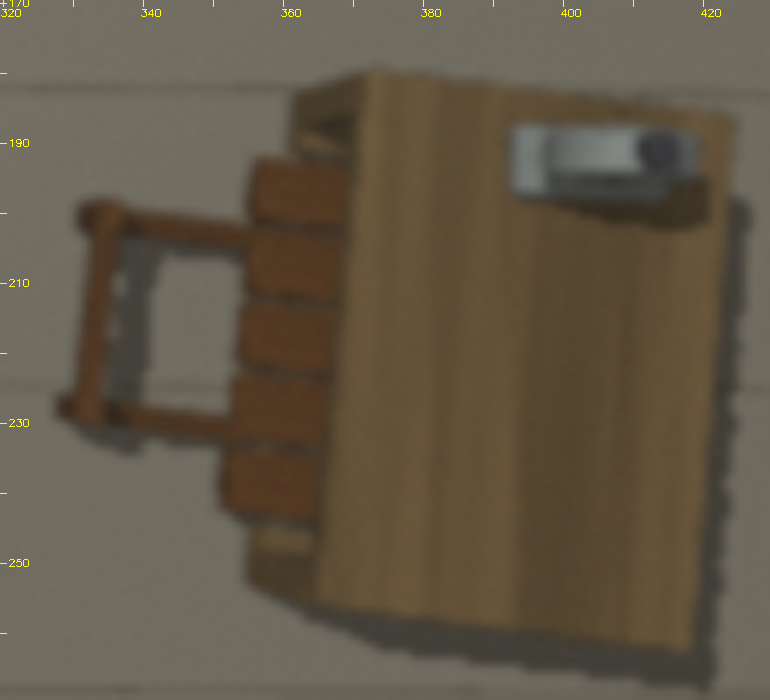

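View pics/t_cart.png

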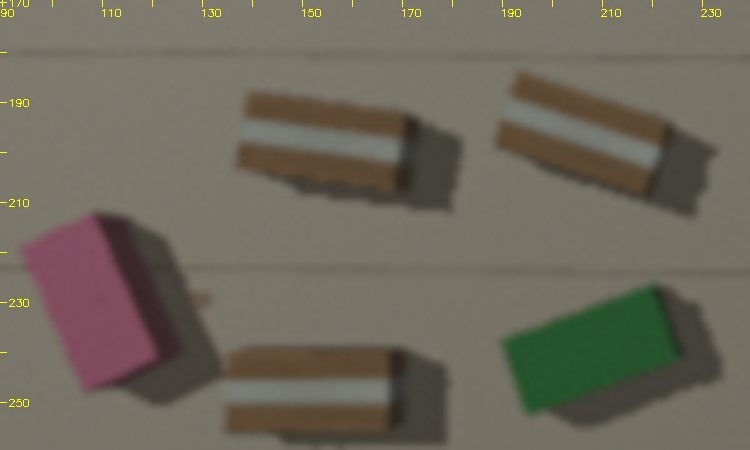

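View pics/s_riser.png

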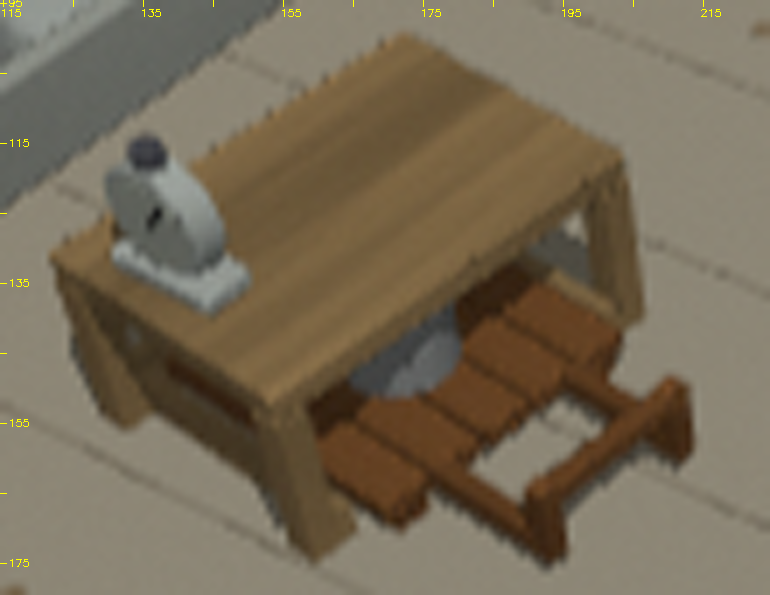

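```bash
cat >> h.py <<'E'
from scipy.optimize import least_squares
def fitpose(f,loc,px,z,x0):
    """fit x,y,yaw of planar rectangle pts loc (n,2) at height z (array ok)"""
    loc=np.array(loc);px=np.array(px);z=np.broadcast_to(z,len(loc))
    def r(p):
        c,s=np.cos(p[2]),np.sin(p[2]); X=np.c_[p[0]+c*loc[:,0]-s*loc[:,1],p[1]+s*loc[:,0]+c*loc[:,1],z]
        return (w2p(f,X)-px).ravel()
    q=least_squares(r,x0); return q.x,np.abs(q.fun).max()
CB=[(-.05,.025),(-.05,-.025),(.05,-.025),(.05,.025)]
E
python3 - <<'E'
from h import *
f=grab("top")
R,e=fitpose(f,[(.115,.07),(.115,-.09),(-.115,-.09),(-.115,.07)],[(372.4,179.5),(424.5,186.4),(418.4,262.4),(364.6,255.8)],.11,[.5,-.4,0]);print("riser",R,e)
T,e=fitpose(f,[(.082,.082),(-.082,.082)],[(356.2,192.1),(350.9,242.4)],.025,[.5,-.4,0]);print("tray",T,e)
c,s=np.cos(R[2]),np.sin(R[2]);d=T[:2]-R[:2];print("tray in riser",c*d[0]+s*d[1],-s*d[0]+c*d[1])
for px in ([(247,92),(410,115),(392,190),(236,167)],[(515,72),(672,122),(648,196),(496,147)],[(228,349),(390,349),(390,432),(226,432)]):
    px=np.array(px)/5+[90,170]-.5
    w=np.array([p2w(f,*p,.05) for p in px])
    # long axis: first->second along
    P,e=fitpose(f,[(-.05,-.025),(.05,-.025),(.05,.025),(-.05,.025)],px,.05,[w[:,0].mean(),w[:,1].mean(),-1.5]);print("carton",P,np.degrees(P[2]),e,np.linalg.norm(w[1]-w[0]),np.linalg.norm(w[2]-w[1]))
for n,p in dict(bottle=(324,185),ring=(265,222),comb=(453,211),pink=(164,345),green=(313,360)).items():print(n,p2w(f,p[0]/1.5,p[1]/1.5,.05))
print("bar",p2w(f,333.2,210,.057),p2w(f,334.5,199,.057),p2w(f,332.4,229.6,.057))
E
```

```text
riser [ 0.50506718 -0.38836156 -0.11772923] 0.6775161637175415
tray [ 0.50476924 -0.38072987 -0.12120068] 0.33996698075020504
tray in riser -0.0011922701745050108 0.007543866776810022
carton [ 0.5697101   0.33208685 -1.68225983] -96.38638836364578 15.888211076895715 0.10265594190740152 0.04791143761412875
carton [ 0.57539894  0.16961353 -1.8769723 ] -107.5425907697909 15.136336706936163 0.1033013042001684 0.04851136922514153
carton [ 0.41579211  0.33477727 -1.550945  ] -88.86260268320868 16.777271613514642 0.09945833209609271 0.05063001690157707
bottle [0.80830004 0.1428493  0.05      ]
ring [0.72729888 0.26534536 0.05      ]
comb [ 0.75542859 -0.13120865  0.05      ]
pink [0.4684161  0.46521227 0.05      ]
green [0.43999216 0.15879234 0.05      ]
bar [ 0.53567315 -0.22689474  0.057     ] [ 0.57000137 -0.23132404  0.057     ] [ 0.4750074  -0.22377405  0.057     ]
```

```bash
cat >> h.py <<'E'
def delta(x,y,z,yaw):
    s=bot.observe();R=Ro.from_euler('xyz',s["tool_rot"]);
    G=Ro.from_euler('xyz',[np.pi,0,yaw]); rv=np.degrees((R.inv()*G).as_rotvec())
    sh=R.inv().apply(np.array([x,y,z])-s["position"])*100; sg=G.inv().apply(np.array([x,y,z])-s["position"])*100
    print("t%.2f"%s["clock"],"pos",s["position"].round(4),"rpy",s["tool_rot"].round(3),"F",s["force"].round(1),"w%.4f"%s["grip_width"],"q",s["qpos"].round(2))
    print("  turn",rv.round(2),"shift now-axes",sh.round(2)," shift goal-axes",sg.round(2))
RIS=np.array([.50507,-.38836,-.1177])
def pose(P,x,y):
    c,s=np.cos(P[2]),np.sin(P[2]);return np.array([P[0]+c*x-s*y,P[1]+s*x+c*y])
E
python3 - <<'E'
from h import *
delta(.523,-.227,.12,-.119)
f=grab("top")
for px in ([(247,92),(410,115),(392,190),(236,167)],[(515,72),(672,122),(648,196),(496,147)],[(228,349),(390,349),(390,432),(226,432)]):
    px=np.array(px)/5+[90,170]-.5
    P,e=fitpose(f,[(-.05,.025),(.05,.025),(.05,-.025),(-.05,-.025)],px,.05,[.5,.3,-1.5]);print("carton",P,np.degrees(P[2]),e)
E
```

```text
t0.30 pos [ 0.1791 -0.5987  0.2311] rpy [-3.141  0.     0.291] F [ 0.2  0.6 -0.5] w0.0853 q [ 1.21  0.52 -0.04  1.6   0.02  1.02 -0.11]
  turn [-2.000e-02  1.000e-02  2.348e+01] shift now-axes [ 43.6  -25.74  11.12]  shift goal-axes [ 29.73 -40.99  11.11]
carton [ 0.5695234   0.33211835 -1.70946738] -97.9452662971376 0.5131089612491735
carton [ 0.5752111   0.16965245 -1.86394514] -106.79618982418721 0.7954593078800372
carton [ 0.41559156  0.33479124 -1.56112643] -89.44595582857112 0.1871389088973956
```

Call:
servo_tool(rows=[[[0,0,0,0,0,8],[0,0,0,0,0,8],[0,0,0,0,0,7.4],[4,-3,0,0,0,0],[4,-4,0,0,0,0]]], grip=-0.3, squeeze=60)

```text
clock: 0.98
position: [0.2675, -0.5383, 0.2311]
tool_rot: [3.141, 0.0, -0.119]
force: [1.3, -0.2, 0.1]
grip_width: 0.0299
```

Call:
servo_tool(rows=[[[3,-4.8,0,0,0,0],[3,-4.8,0,0,0,0],[3,-4.8,0,0,0,0],[3,-4.8,0,0,0,0],[3,-4.8,0,0,0,0]]])

```text
clock: 1.6
position: [0.445, -0.3164, 0.2315]
tool_rot: [3.141, -0.0, -0.118]
force: [0.0, -0.3, -0.0]
grip_width: 0.0299
```

Call:
servo_tool(rows=[[[3,-4.8,0,0,0,0],[3,-4.8,0,0,0,0],[0,0,0,0,0,0]]])

```text
clock: 1.98
position: [0.5173, -0.2253, 0.2311]
tool_rot: [-3.14, -0.001, -0.111]
force: [-1.0, -0.3, 0.7]
grip_width: 0.0302
```

```bash
python3 - <<'E'
from h import *
delta(.523,-.227,.1,-.119)
f=grab("wrist"); crop(f,0,0,512,384,1.5,"w1.png")
E
```

```text
t1.98 pos [ 0.5173 -0.2253  0.2311] rpy [-3.14e+00 -1.00e-03 -1.11e-01] F [-1.  -0.3  0.7] w0.0302 q [ 0.34  0.43 -0.05  1.76  0.02  0.95 -1.4 ]
  turn [-0.09 -0.04  0.44] shift now-axes [ 0.57  0.12 13.11]  shift goal-axes [ 0.58  0.1  13.11]
```

View pics/w1.png

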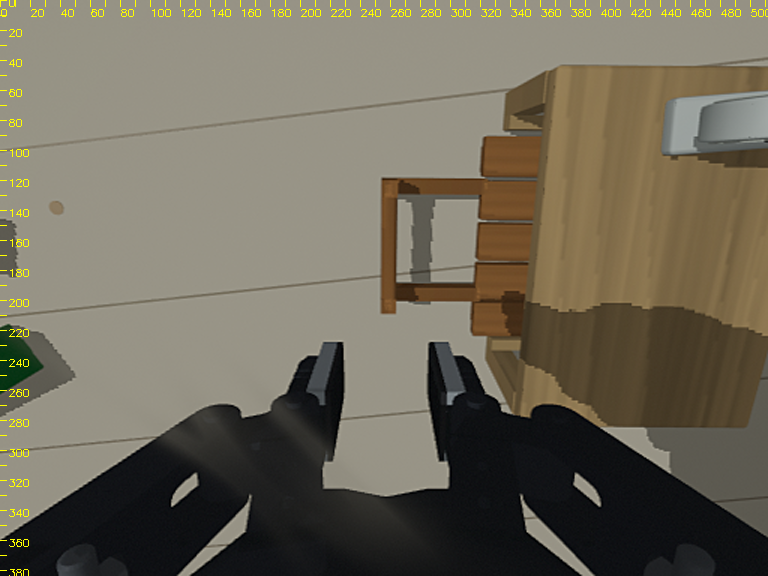

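The wrist view shows the handle bar from (259,119) to (259,208), with the deck's front edge at about u=318.

```bash
python3 - <<'E'
from h import *
f=grab("wrist")
a=p2w(f,259,119,.057);b=p2w(f,259,208.5,.057);m=(a+b)/2;print(a,b,m,np.linalg.norm(a-b),np.arctan2(*(a-b)[[1,0]]))
c=p2w(f,321,91.5,.025);d=p2w(f,314,222,.025);print(c,d,np.linalg.norm(c-d),np.arctan2(*(c-d)[[1,0]]))
P=fitpose(f,[(.05,.155),(-.05,.155),(.082,.082),(-.082,.082)],[(259,119),(259,208.5),(321,91.5),(314,222)],[.057,.057,.025,.025],[.5,-.4,-.1]);print("tray",P)
Q=fitpose(f,[(.115,.07),(-.115,.07),(-.115,-.09)],[(371.5,43.5),(349,276),(498,285)],.11,[.5,-.4,-.1]);print("ris",Q)
m=pose(P[0],0,.155);print(m);delta(m[0],m[1],.1,P[0][2])
E
```

```text
[ 0.57195351 -0.23588755  0.057     ] [ 0.47216764 -0.22459994  0.057     ] [ 0.52206057 -0.23024374  0.057     ] 0.10042225143857492 -0.11263953354287341
[ 0.59265455 -0.30925556  0.025     ] [ 0.43423948 -0.29184655  0.025     ] 0.15936878123392453 -0.10945564154317601
tray (array([ 0.50402449, -0.38315909, -0.11382679]), np.float64(2.1790081302589783))
ris (array([ 0.50414205, -0.39060781, -0.12001671]), np.float64(7.683926370871461))
[ 0.52162957 -0.22916214]
t2.08 pos [ 0.5149 -0.2294  0.2312] rpy [ 3.141  0.    -0.117] F [-1.2 -0.3 -0.4] w0.0301 q [ 0.35  0.42 -0.05  1.76  0.02  0.95 -1.4 ]
  turn [ 0.01  0.02 -0.16] shift now-axes [ 0.67 -0.1  13.12]  shift goal-axes [ 0.67 -0.1  13.12]
```

Call:
servo_tool(rows=[[[0.7,0,5,0,0,0],[0,0,5,0,0,0],[0,0,5,0,0,0],[0,0,2.8,0,0,0],[0,0,1.6,0,0,0]]])

```text
clock: 2.7
position: [0.5207, -0.2315, 0.0361]
tool_rot: [3.141, 0.001, -0.119]
force: [0.6, -0.6, 0.5]
grip_width: 0.0298
```

Call:
servo_tool(rows=[[[0,0,0.4,0,0,0],[0,0,0,0,0,0],[0,0,0,0,0,0]]])

```text
clock: 3.08
position: [0.5223, -0.2307, 0.0344]
tool_rot: [3.141, -0.002, -0.118]
force: [0.8, 0.2, 0.4]
grip_width: 0.03
```

Call:
servo_tool(rows=[[[0,0,0,0,0,0],[0,0,0,0,0,0],[0,0,0,0,0,0],[0,0,0,0,0,0]]], grip=-1, squeeze=50)

```text
clock: 3.58
position: [0.5223, -0.23, 0.034]
tool_rot: [-3.141, -0.001, -0.117]
force: [-1.0, 2.9, 8.2]
grip_width: 0.0113
```

Call:
servo_tool(rows=[[[0,-0.5,0,0,0,0],[0,-1,0,0,0,0],[0,-1.2,0,0,0,0],[0,-1.2,0,0,0,0],[0,-1.2,0,0,0,0]]])

```text
clock: 4.2
position: [0.5279, -0.1803, 0.0337]
tool_rot: [3.141, -0.001, -0.118]
force: [-0.4, -6.1, 2.4]
grip_width: 0.0109
```

Call:
servo_tool(rows=[[[0,-1.2,0,0,0,0],[0,-1.2,0,0,0,0],[0,-1.2,0,0,0,0],[0,-1.2,0,0,0,0],[0,-1.2,0,0,0,0]]])

```text
clock: 4.82
position: [0.5349, -0.1207, 0.0337]
tool_rot: [3.141, -0.001, -0.118]
force: [-0.5, -6.5, 2.2]
grip_width: 0.0109
```

Call:
servo_tool(rows=[[[0,-1.2,0,0,0,0],[0,-1.2,0,0,0,0],[0,-1.2,0,0,0,0],[0,-1,0,0,0,0],[0,-0.8,0,0,0,0]]])

```text
clock: 5.45
position: [0.5412, -0.067, 0.0336]
tool_rot: [3.141, -0.0, -0.118]
force: [-0.5, -5.4, 2.9]
grip_width: 0.0108
```

Call:
servo_tool(rows=[[[0,-0.3,0,0,0,0],[0,0,0,0,0,0],[0,0,0,0,0,0],[0,0,0,0,0,0]]])

```text
clock: 5.95
position: [0.5416, -0.0637, 0.0336]
tool_rot: [-3.142, -0.0, -0.118]
force: [-0.8, -0.9, 5.8]
grip_width: 0.0107
```

```bash
python3 - <<'E'
from h import *
f=grab("top"); 
crop(f,280,170,150,100,5,"t2.png")
E
```

```text
(no output)
```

View pics/t2.png

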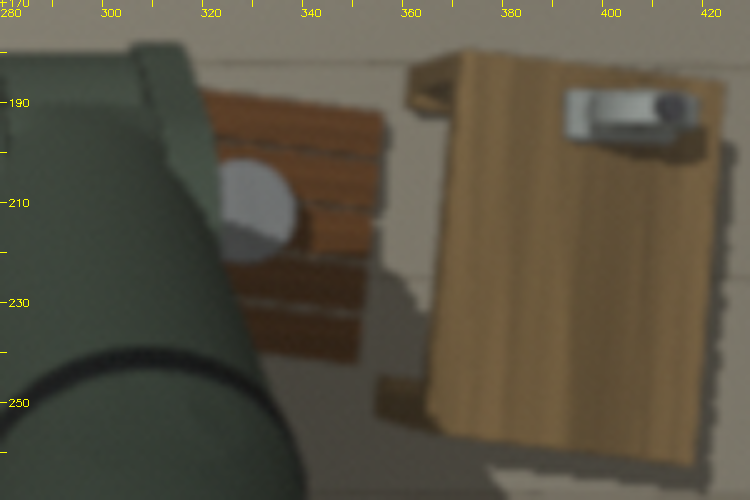

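Call:
servo_tool(rows=[[[0,0,0,0,0,0],[0,0,0,0,0,0],[0,0,-3,0,0,0],[0,0,-6,0,0,0],[0,0,-6,0,0,0]]], grip=-0.3)

```text
clock: 6.62
position: [0.5411, -0.0635, 0.1848]
tool_rot: [-3.141, 0.001, -0.117]
force: [0.6, -0.3, 1.1]
grip_width: 0.0299
```

Call:
servo_tool(rows=[[[0,4,-5,0,0,0],[0,4,0,0,0,0],[0,0,0,0,0,0],[0,0,0,0,0,0]]], grip=1)

```text
clock: 7.12
position: [0.5321, -0.1415, 0.2318]
tool_rot: [-3.141, 0.001, -0.117]
force: [0.1, 0.2, -0.8]
grip_width: 0.0853
```

```bash
python3 - <<'E'
from h import *
delta(.54,-.22,.23,-.118)
f=grab("wrist"); crop(f,0,0,512,384,1.5,"w2.png")
E
```

```text
t7.12 pos [ 0.5321 -0.1415  0.2318] rpy [-3.141e+00  1.000e-03 -1.170e-01] F [ 0.1  0.2 -0.8] w0.0853 q [ 0.15  0.4   0.01  1.8  -0.01  0.94 -1.53]
  turn [-0.03  0.03  0.03] shift now-axes [1.7  7.71 0.17]  shift goal-axes [1.71 7.71 0.18]
```

View pics/w2.png

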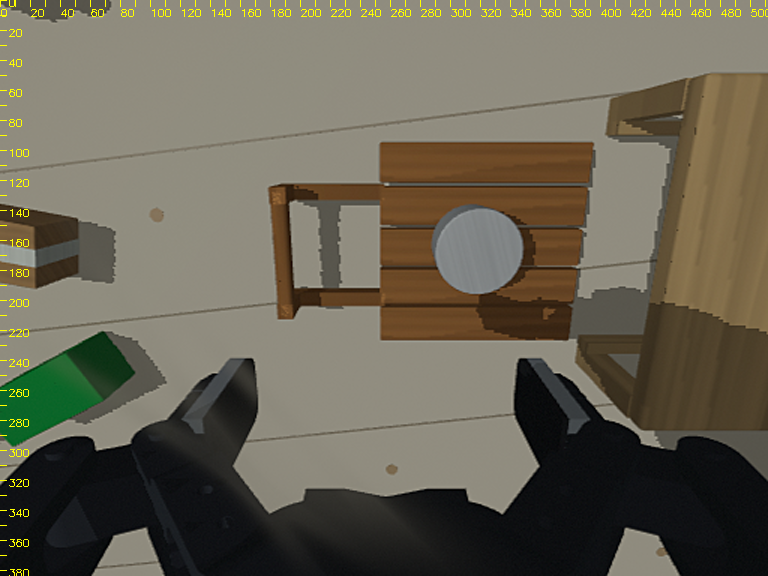

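```bash
python3 - <<'E'
from h import *
f=grab("wrist")
T=fitpose(f,[(.082,.082),(.082,-.082),(-.082,-.082),(-.082,.082)],[(253.5,95),(394.5,95),(379.5,226),(253.5,226)],.025,[.53,-.22,-.118]);print(T)
r=RIS
def inr(P):
    d=P[:2]-RIS[:2];c,s=np.cos(RIS[2]),np.sin(RIS[2]);return c*d[0]+s*d[1],-s*d[0]+c*d[1]
print(inr(T[0]))
t=p2w(f,319.5,167,.065);print("tin",t)
print("diam",np.linalg.norm(p2w(f,348.5,167,.065)-p2w(f,290.5,167,.065)))
print(w2p(f,[[*pose(RIS,.115,.07),.11],[*pose(RIS,-.115,.07),.11]]))
delta(t[0],t[1],.23,-.118)
E
```

```text
(array([ 0.52401213, -0.21675553, -0.11458421]), np.float64(1.6811368282345711))
(np.float64(-0.0013401655267703295), np.float64(0.1726415389693722))
tin [ 0.53086179 -0.20835713  0.065     ]
diam 0.06268922787297043
[[474.40890015  46.6510053 ]
 [428.09133759 287.87037971]]
t7.22 pos [ 0.5323 -0.141   0.2317] rpy [-3.141e+00  1.000e-03 -1.160e-01] F [0.  0.2 0.2] w0.0854 q [ 0.14  0.4   0.01  1.8  -0.    0.94 -1.53]
  turn [-0.02  0.04  0.1 ] shift now-axes [0.64 6.71 0.17]  shift goal-axes [0.65 6.71 0.17]
```

Call:
servo_tool(rows=[[[0.3,3.4,0,0,0,0],[0.3,3.3,0,0,0,0],[0,0,5,0,0,0],[0,0,5,0,0,0],[0,0,4,0,0,0]]])

```text
clock: 7.85
position: [0.5301, -0.2081, 0.09]
tool_rot: [-3.141, 0.001, -0.116]
force: [0.9, -0.5, -0.3]
grip_width: 0.0854
```

Call:
servo_tool(rows=[[[0,0,3,0,0,0],[0,0,2,0,0,0],[0,0,0.9,0,0,0],[0,0,0,0,0,0]]])

```text
clock: 8.35
position: [0.5303, -0.2088, 0.0329]
tool_rot: [-3.141, 0.001, -0.117]
force: [0.7, -0.1, 0.3]
grip_width: 0.0853
```

Call:
servo_tool(rows=[[[0,0,0,0,0,0],[0,0,0,0,0,0],[0,0,0,0,0,0],[0,0,0,0,0,0]]], grip=-1, squeeze=40)

```text
clock: 8.85
position: [0.5309, -0.2095, 0.0344]
tool_rot: [3.141, -0.002, -0.118]
force: [-2.0, 1.5, 9.3]
grip_width: 0.0625
```

Call:
servo_tool(rows=[[[0,0,-2,0,0,0],[0,0,-4,0,0,0],[0,0,-5,0,0,0],[0,0,-5,0,0,0],[0,0,0,0,0,0]]])

```text
clock: 9.48
position: [0.532, -0.21, 0.1973]
tool_rot: [3.14, -0.007, -0.118]
force: [0.9, -0.6, -1.9]
grip_width: 0.0623
```

```bash
python3 - <<'E'
from h import *
p=pose(RIS,-.04,-.01);delta(p[0],p[1],.12,-.118)
E
```

```text
t9.47 pos [ 0.532  -0.21    0.1973] rpy [ 3.14  -0.007 -0.118] F [ 0.9 -0.6 -1.9] w0.0623 q [ 0.25  0.47  0.03  1.79 -0.02  0.88 -1.4 ]
  turn [ 0.06 -0.39  0.01] shift now-axes [-4.63 19.02  7.72]  shift goal-axes [-4.58 19.03  7.73]
```

Call:
servo_tool(rows=[[[-2,3,0,0,-0.4,0],[-2.6,5,0,0,0,0],[0,5,0,0,0,0],[0,4,0,0,0,0],[0,2,0,0,0,0]]])

```text
clock: 10.1
position: [0.4612, -0.3945, 0.1927]
tool_rot: [3.141, 0.008, -0.12]
force: [-0.1, 0.6, -1.0]
grip_width: 0.0626
```

Call:
servo_tool(rows=[[[0,0,0,0,0,0],[0,0,3,0,0,0],[0,0,2.5,0,0,0],[0,0,1,0,0,0],[0,0,0,0,0,0]]])

```text
clock: 10.72
position: [0.4621, -0.3918, 0.1281]
tool_rot: [-3.141, 0.008, -0.117]
force: [0.6, 0.1, -1.2]
grip_width: 0.0622
```

```bash
python3 - <<'E'
from h import *
p=pose(RIS,-.04,-.01);delta(p[0],p[1],.12,-.118)
f=grab("scene"); crop(f,90,70,150,110,5,"s3.png")
E
```

```text
t10.72 pos [ 0.4621 -0.3918  0.1281] rpy [-3.141  0.008 -0.117] F [ 0.6  0.1 -1.2] w0.0622 q [ 0.57  0.62  0.05  1.74 -0.03  0.79 -1.05]
  turn [-0.04  0.43  0.07] shift now-axes [0.23 0.16 0.81]  shift goal-axes [0.23 0.16 0.81]
```

View pics/s3.png

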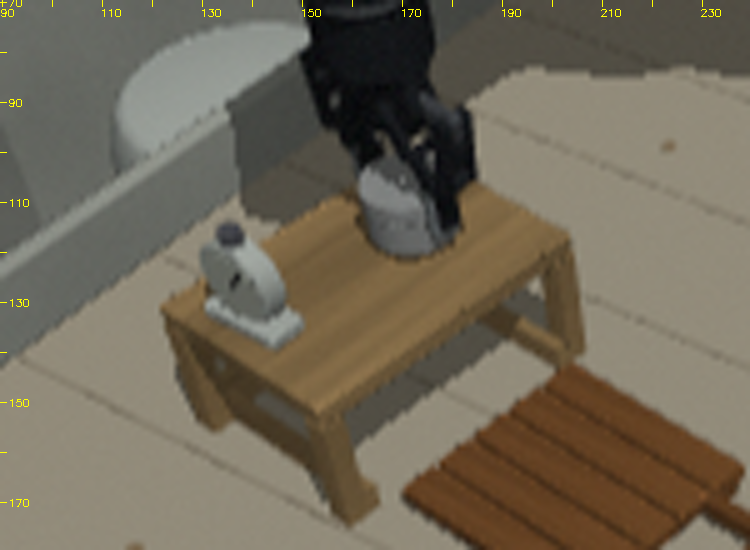

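Call:
servo_tool(rows=[[[0,0,0.3,0,0.4,0],[0,0,0.3,0,0,0],[0,0,0.2,0,0,0],[0,0,0,0,0,0]]])

```text
clock: 11.28
position: [0.4618, -0.3925, 0.1202]
tool_rot: [-3.141, 0.0, -0.118]
force: [0.1, 0.1, -1.8]
grip_width: 0.0622
```

Call:
servo_tool(rows=[[[0,0,0.1,0,0,0],[0,0,0.1,0,0,0],[0,0,0,0,0,0]]])

```text
clock: 11.65
position: [0.462, -0.3926, 0.1194]
tool_rot: [3.141, -0.001, -0.118]
force: [-5.4, 4.8, 16.7]
grip_width: 0.0625
```

Call:
servo_tool(rows=[[[0,0,0,0,0,0],[0,0,0,0,0,0],[0,0,0,0,0,0]]], grip=1)

```text
clock: 12.02
position: [0.4618, -0.3925, 0.1182]
tool_rot: [-3.142, 0.0, -0.118]
force: [-0.2, -1.0, -0.8]
grip_width: 0.0858
```

Call:
servo_tool(rows=[[[0,0,-2,0,0,0],[0,0,-5,0,0,0],[0,0,-5,0,0,0],[0,-2,-3,0,0,0],[0,-5,0,0,0,0]]])

```text
clock: 12.65
position: [0.4704, -0.3244, 0.2704]
tool_rot: [3.139, -0.003, -0.121]
force: [1.0, 1.6, -0.4]
grip_width: 0.0856
```

```bash
python3 - <<'E'
from h import *
f=grab("scene"); crop(f,90,70,150,110,5,"s4.png")
f=grab("top"); crop(f,80,160,160,120,5,"t4.png")
delta(.5695,.332,.25,-1.709+1.5708)
E
```

```text
t12.75 pos [ 0.4715 -0.3185  0.2689] rpy [-3.14e+00 -1.00e-03 -1.13e-01] F [ 0.3 -0.6  0.4] w0.0856 q [ 0.46  0.39  0.04  1.71 -0.02  1.04 -1.17]
  turn [-0.1  -0.06  1.46] shift now-axes [  2.42 -65.73   2.  ]  shift goal-axes [  0.75 -65.78   1.89]
```

View pics/s4.png

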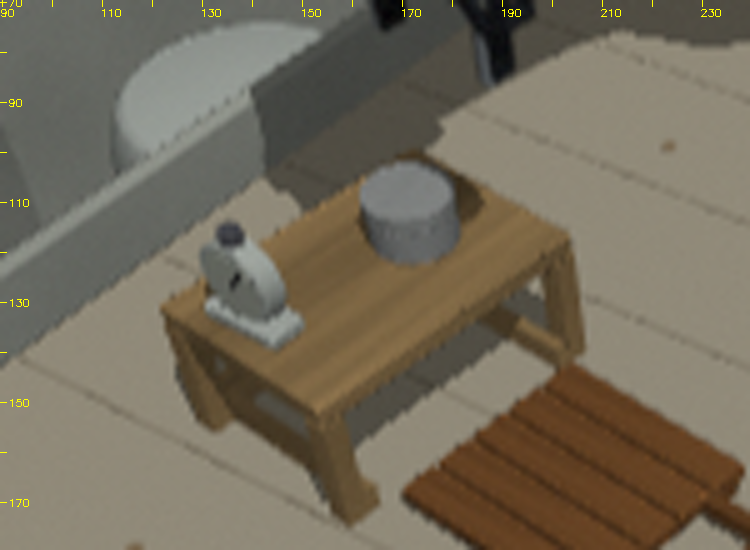

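View pics/t4.png

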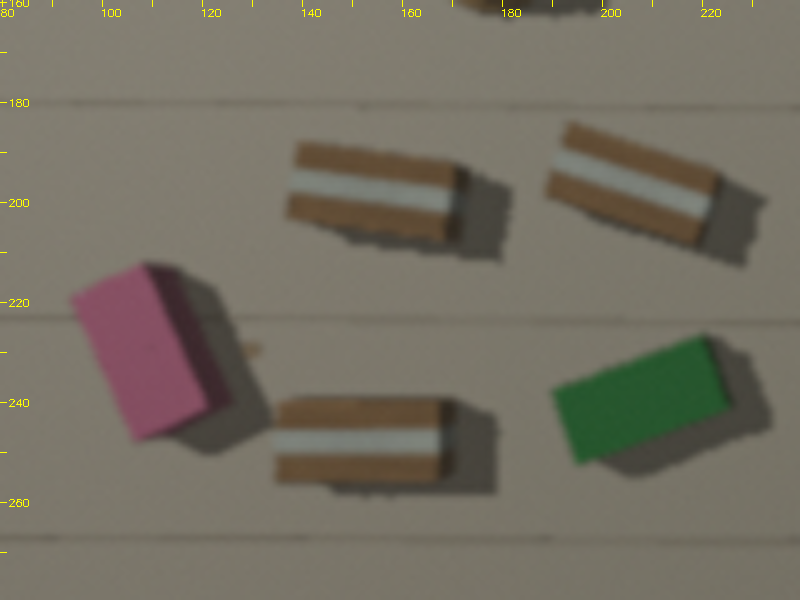

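The tin stands flat on the shelf. Next I turn the tool for the first carton, the nearest banded one at top-view (207,197).

Call:
servo_tool(rows=[[[0,-4,0,0,0,-10],[0,0,0,0,0,-10],[0,0,0,0,0,-10],[0,0,0,0,0,-10],[0,0,0,0,0,-10]]])

```text
clock: 13.38
position: [0.4747, -0.2834, 0.2681]
tool_rot: [-3.141, 0.0, 0.761]
force: [0.6, 0.2, 0.2]
grip_width: 0.0853
```

Call:
servo_tool(rows=[[[0,0,0,0,0,-10],[0,0,0,0,0,-10],[0,0,0,0,0,-9.7],[0,0,0,0,0,0]]])

```text
clock: 13.88
position: [0.4746, -0.2835, 0.2681]
tool_rot: [-3.141, -0.0, 1.272]
force: [0.7, -0.2, -0.0]
grip_width: 0.0855
```

```bash
python3 - <<'E'
from h import *
delta(.5752,.1697,.25,1.278)
E
```

```text
t13.88 pos [ 0.4746 -0.2835  0.2681] rpy [-3.141 -0.     1.272] F [ 0.7 -0.2 -0. ] w0.0855 q [ 0.62  0.38 -0.26  1.74  0.11  1.04  0.03]
  turn [-0.01 -0.01 -0.33] shift now-axes [46.28 -3.72  1.83]  shift goal-axes [46.3  -3.45  1.81]
```

Call:
servo_tool(rows=[[[6,-0.5,0,0,0,0],[6,-0.5,0,0,0,0],[6,-0.5,0,0,0,0],[6,-0.5,0,0,0,0],[6,-0.5,0,0,0,0]]])

```text
clock: 14.5
position: [0.539, 0.0126, 0.2684]
tool_rot: [3.141, 0.0, 1.268]
force: [1.0, -0.6, -0.3]
grip_width: 0.0857
```

Call:
servo_tool(rows=[[[4,-0.5,0,0,0,0],[3,-0.5,0,0,0,-0.3],[0,0,0,0,0,0],[0,0,0,0,0,0]]])

```text
clock: 15.0
position: [0.5497, 0.0799, 0.2681]
tool_rot: [-3.141, 0.001, 1.276]
force: [-0.6, -0.5, -0.0]
grip_width: 0.0853
```

```bash
python3 - <<'E'
from h import *
delta(.5752,.1697,.25,1.278)
f=grab("wrist"); crop(f,0,0,512,384,1.5,"w5.png")
E
```

```text
t15.00 pos [0.5497 0.0799 0.2681] rpy [-3.141e+00  1.000e-03  1.276e+00] F [-0.6 -0.5 -0. ] w0.0853 q [ 0.04  0.39 -0.39  1.73  0.17  1.05 -0.7 ]
  turn [-0.01  0.03 -0.14] shift now-axes [ 9.33 -0.17  1.81]  shift goal-axes [ 9.33 -0.15  1.81]
```

View pics/w5.png

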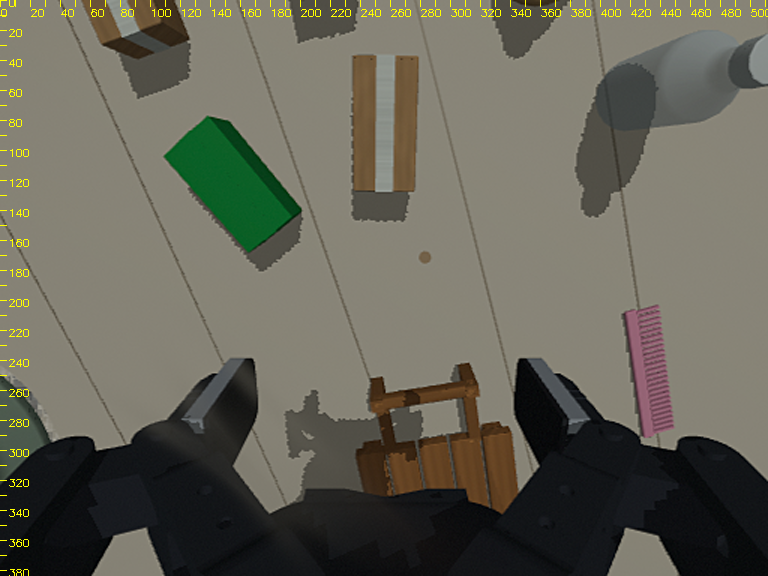

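```bash
cat >> h.py <<'E'
LC=[(.05,.025),(.05,-.025),(-.05,-.025),(-.05,.025)]
E
python3 - <<'E'
from h import *
f=grab("wrist")
P,e=fitpose(f,LC,[(235,37),(279,37),(276,127),(234,127)],.05,[.57,.17,1.28]);print(P,e)
g=pose(P,-.018,0);delta(g[0],g[1],.1,P[2])
E
```

```text
[0.57583322 0.17183223 1.25609986] 1.0658962829377856
t15.10 pos [0.5497 0.0795 0.2683] rpy [3.142 0.    1.276] F [ 0.3 -0.1 -0.3] w0.0854 q [ 0.04  0.39 -0.39  1.73  0.17  1.05 -0.7 ]
  turn [0.   0.03 1.12] shift now-axes [ 7.8  -0.22 16.82]  shift goal-axes [ 7.79 -0.38 16.83]
```

Call:
servo_tool(rows=[[[4,-0.2,0,0,0,1],[3.8,-0.1,0,0,0,0],[0,0,5,0,0,0],[0,0,5,0,0,0],[0,0,5,0,0,0]]])

```text
clock: 15.72
position: [0.5702, 0.1549, 0.117]
tool_rot: [3.141, 0.0, 1.259]
force: [0.7, 0.4, 0.0]
grip_width: 0.0852
```

```bash
python3 - <<'E'
from h import *
g=pose([.5758,.1718,1.256],-.018,0);delta(g[0],g[1],.014,1.256)
f=grab("wrist"); crop(f,0,0,512,384,1.5,"w6.png")
E
```

```text
t15.72 pos [0.5702 0.1549 0.117 ] rpy [3.141 0.    1.259] F [0.7 0.4 0. ] w0.0852 q [-0.12  0.63 -0.35  1.78  0.29  0.79 -0.93]
  turn [0.03 0.   0.16] shift now-axes [-2.00e-02  1.00e-02  1.03e+01]  shift goal-axes [-2.00e-02  1.00e-02  1.03e+01]
```

View pics/w6.png

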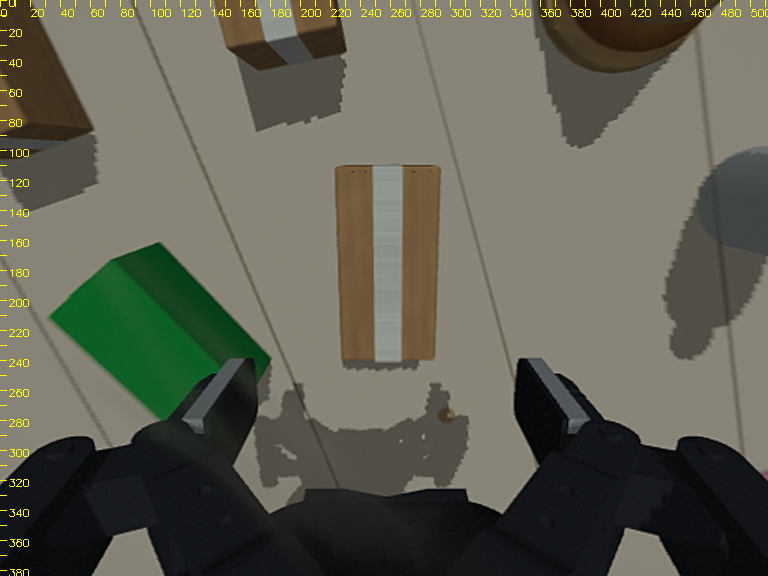

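```bash
python3 - <<'E'
from h import *
f=grab("top")
print([p2w(f,u/5+89.5,v/5+169.5,.05).round(3) for u,v in [(502,342),(655,285),(683,355),(528,412)]])
f=grab("wrist")
P,e=fitpose(f,LC,[(223,110),(293,110),(289.5,239.5),(228,239.5)],.05,[.57,.17,1.28]);print(P,e)
E
```

```text
[array([0.446, 0.217, 0.05 ]), array([0.482, 0.123, 0.05 ]), array([0.439, 0.105, 0.05 ]), array([0.403, 0.2  , 0.05 ])]
[0.57336908 0.17287458 1.26497668] 2.299566041321782
```

Call:
servo_tool(rows=[[[0,0,4,0,0,0],[0,0,4,0,0,0],[0,0,2.3,0,0,0],[0,0,0,0,0,0]]])

```text
clock: 16.38
position: [0.5706, 0.1558, 0.0163]
tool_rot: [3.141, 0.0, 1.26]
force: [-0.4, 0.2, 0.3]
grip_width: 0.0855
```

Call:
servo_tool(rows=[[[0,0,0,0,0,0],[0,0,0,0,0,0],[0,0,0,0,0,0],[0,0,0,0,0,0]]], grip=-1, squeeze=50)

```text
clock: 16.88
position: [0.571, 0.1562, 0.0171]
tool_rot: [3.139, -0.001, 1.261]
force: [-2.5, -2.0, 14.6]
grip_width: 0.0491
```

Call:
servo_tool(rows=[[[0,0,-2,0,0,0],[0,0,-4,0,0,0],[0,0,-5,0,0,0],[0,0,-5,0,0,0],[0,0,0,0,0,0]]])

```text
clock: 17.5
position: [0.5717, 0.1566, 0.1804]
tool_rot: [3.136, -0.004, 1.261]
force: [-0.6, 0.0, -1.4]
grip_width: 0.0493
```

```bash
python3 - <<'E'
from h import *
T=[.524,-.2168,-.116]
g=pose(T,.0285-.018,-.0535);print(g);delta(g[0],g[1],.15,T[2])
f=grab("wrist"); crop(f,0,0,512,384,1.5,"w7.png")
E
```

```text
[ 0.52823734 -0.27115573]
t17.50 pos [0.5717 0.1566 0.1804] rpy [ 3.136 -0.004  1.261] F [-0.6  0.  -1.4] w0.0493 q [-0.1   0.55 -0.38  1.73  0.25  0.91 -0.89]
  turn [ 0.12 -0.42 78.89] shift now-axes [-42.08   8.9    2.93]  shift goal-axes [ 0.64 43.    3.04]
```

View pics/w7.png

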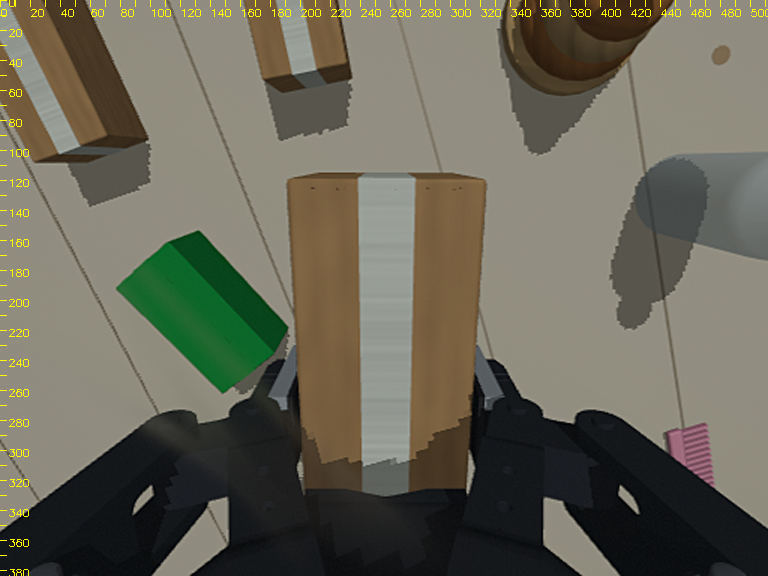

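```bash
cat >> h.py <<'E'
def held(f,tl,tr,z):
    s=bot.observe();a=p2w(f,*tl,z);b=p2w(f,*tr,z);R=Ro.from_euler('xyz',s["tool_rot"])
    m=R.inv().apply((a+b)/2-s["position"]); print("width",np.linalg.norm(a-b),"far edge mid in tool",m.round(4),"center off x",m[0]-.05)
E
python3 - <<'E'
from h import *
f=grab("wrist"); held(f,(192,120),(324,119.5),.2134)
E
```

```text
width 0.04717101087388899 far edge mid in tool [ 0.0671 -0.     -0.037 ] center off x 0.01714867549572706
```

Call:
servo_tool(rows=[[[0,0,0,0,-0.4,9.8],[0,0,0,0,0,9.9],[0,0,0,0,0,9.9],[0,0,0,0,0,9.9],[0,0,0,0,0,9.9]]])

```text
clock: 18.23
position: [0.5692, 0.1559, 0.1743]
tool_rot: [3.137, 0.007, 0.393]
force: [-0.1, 1.0, -1.7]
grip_width: 0.0492
```

Call:
servo_tool(rows=[[[0,0,0,0,0,9.9],[0,0,0,0,0,9.9],[0,0,0,0,0,9.7],[0,0,0,0,0,0]]])

```text
clock: 18.73
position: [0.5693, 0.1561, 0.1744]
tool_rot: [3.134, 0.003, -0.115]
force: [0.1, -0.8, -2.3]
grip_width: 0.0495
```

```bash
python3 - <<'E'
from h import *
delta(.528,-.271,.15,-.116)
E
```

```text
t18.73 pos [0.5693 0.1561 0.1744] rpy [ 3.134e+00  3.000e-03 -1.150e-01] F [ 0.1 -0.8 -2.3] w0.0495 q [-0.35  0.53 -0.03  1.74  0.03  0.87 -2.08]
  turn [0.44 0.2  0.08] shift now-axes [ 0.79 42.88  2.77]  shift goal-axes [ 0.84 42.9   2.44]
```

Call:
servo_tool(rows=[[[0,3,0,0.4,0.2,0],[0,5.5,0,0,0,0],[0,6,0,0,0,0],[0,6,0,0,0,0],[0.8,6,0,0,0,0]]])

```text
clock: 19.35
position: [0.5463, -0.1098, 0.1752]
tool_rot: [-3.141, -0.001, -0.111]
force: [2.0, 0.1, -1.7]
grip_width: 0.0491
```

Call:
servo_tool(rows=[[[0,6,0,0,0,0],[0,5.5,0,0,0,0],[0,4.5,0,0,0,0],[0,0,0,0,0,0],[0,0,0,0,0,0]]])

```text
clock: 19.98
position: [0.5286, -0.2663, 0.1749]
tool_rot: [-3.141, -0.001, -0.113]
force: [0.3, -0.0, -1.9]
grip_width: 0.0494
```

```bash
python3 - <<'E'
from h import *
delta(.528,-.271,.043,-.116)
f=grab("wrist"); crop(f,0,0,512,384,1.5,"w8.png")
E
```

```text
t19.98 pos [ 0.5286 -0.2663  0.1749] rpy [-3.141e+00 -1.000e-03 -1.130e-01] F [ 0.3 -0.  -1.9] w0.0494 q [ 0.36  0.53  0.01  1.75 -0.01  0.86 -1.31]
  turn [-0.06 -0.04  0.17] shift now-axes [-1.000e-02  4.800e-01  1.319e+01]  shift goal-axes [-0.    0.47 13.19]
```

View pics/w8.png

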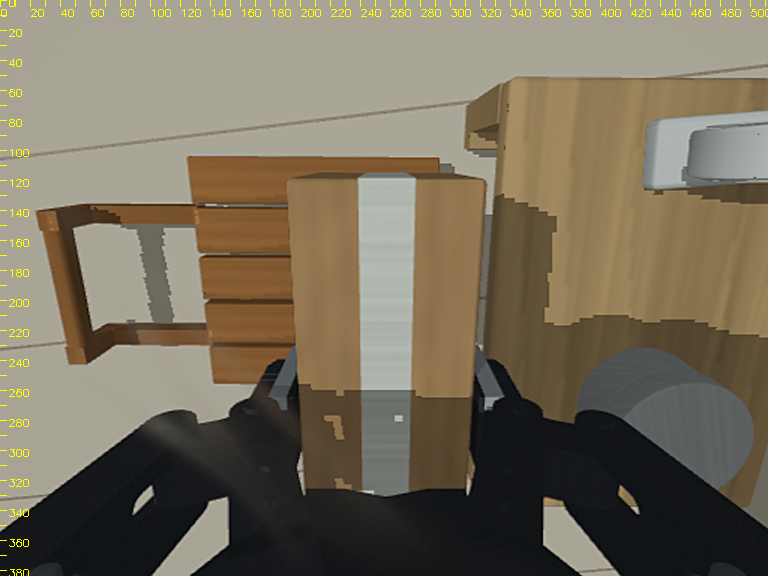

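The outer finger would come too close to the shelf board at place 1. I'll fill places 3, 4 and 2 instead and leave place 1 empty, so this carton goes to place 3.

```bash
python3 - <<'E'
from h import *
T=[.524,-.2168,-.116]
f=grab("wrist")
# recheck tray from visible left corners (+x,+y),( -x,+y)
T2=fitpose(f,[(.082,.082),(-.082,.082)],[(126.5,104),(142.5,255)],.025,T);print(T2)
g=pose(T,-.0285-.0175,.0535);print(g);delta(g[0],g[1],.043,T[2])
E
```

```text
(array([ 0.52338854, -0.21922688, -0.12905715]), np.float64(0.9574353793559567))
[ 0.48450123 -0.1583355 ]
t20.07 pos [ 0.529  -0.2657  0.1752] rpy [-3.141e+00 -1.000e-03 -1.130e-01] F [ 0.8 -0.3 -1. ] w0.0492 q [ 0.36  0.53  0.01  1.75 -0.01  0.86 -1.31]
  turn [-0.05 -0.07  0.19] shift now-axes [ -5.64 -10.16  13.22]  shift goal-axes [ -5.66 -10.15  13.22]
```

Call:
servo_tool(rows=[[[-2.8,-5,0,0,0,0.2],[-2.8,-5.1,0,0,0,0],[0,0,5,0,0,0],[0,0,5,0,0,0],[0,0,0,0,0,0]]])

```text
clock: 20.7
position: [0.4835, -0.1586, 0.0732]
tool_rot: [-3.14, 0.004, -0.117]
force: [0.1, 0.7, -0.4]
grip_width: 0.0496
```

```bash
python3 - <<'E'
from h import *
delta(.4845,-.1583,.042,-.116)
f=grab("wrist"); crop(f,0,0,512,384,1.5,"w9.png")
E
```

```text
t20.70 pos [ 0.4835 -0.1586  0.0732] rpy [-3.14   0.004 -0.117] F [ 0.1  0.7 -0.4] w0.0496 q [ 0.21  0.58 -0.01  2.02  0.01  0.54 -1.49]
  turn [-0.06  0.23 -0.04] shift now-axes [ 0.11 -0.04  3.12]  shift goal-axes [ 0.1  -0.04  3.12]
```

View pics/w9.png

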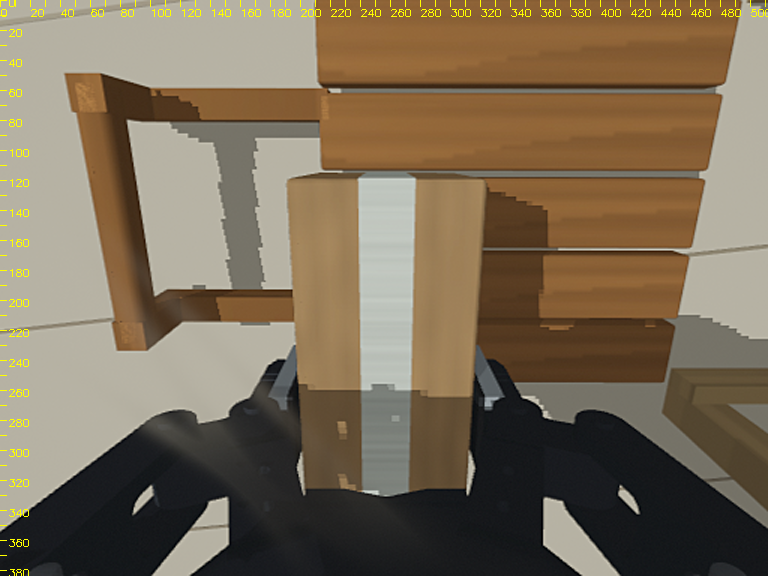

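Call:
servo_tool(rows=[[[0.1,0,1.5,0,0.2,0],[0,0,1,0,0,0],[0,0,0.5,0,0,0],[0,0,0,0,0,0]]])

```text
clock: 21.25
position: [0.4862, -0.1603, 0.0452]
tool_rot: [-3.141, -0.005, -0.119]
force: [-0.2, 0.4, -1.6]
grip_width: 0.049
```

Call:
servo_tool(rows=[[[0,0,0.15,0,0,0],[0,0,0.15,0,0,0],[0,0,0,0,0,0]]])

```text
clock: 21.62
position: [0.4863, -0.1602, 0.0424]
tool_rot: [-3.141, -0.005, -0.119]
force: [0.3, -0.6, -1.9]
grip_width: 0.0494
```

Call:
servo_tool(rows=[[[-0.1,0,0.1,0,0.2,0],[0,0,0.05,0,0,0],[0,0,0,0,0,0]]])

```text
clock: 22.0
position: [0.4866, -0.1602, 0.0421]
tool_rot: [-3.141, -0.011, -0.119]
force: [-0.7, 2.0, 22.8]
grip_width: 0.049
```

Call:
servo_tool(rows=[[[0,0,0,0,0,0],[0,0,0,0,0,0],[0,0,-3,0,-0.6,0],[0,0,-6,0,0,0],[0,0,-6,0,0,0]]], grip=0.6)

```text
clock: 22.62
position: [0.4848, -0.1601, 0.1923]
tool_rot: [-3.141, 0.003, -0.119]
force: [1.2, -0.6, -0.1]
grip_width: 0.0682
```

```bash
python3 - <<'E'
from h import *
delta(.45,-.1,.25,1.433)
f=grab("top"); crop(f,80,160,160,120,5,"t9.png")
f=grab("wrist"); crop(f,0,0,512,384,1.5,"w10.png")
E
```

```text
t22.62 pos [ 0.4848 -0.1601  0.1923] rpy [-3.141e+00  3.000e-03 -1.190e-01] F [ 1.2 -0.6 -0.1] w0.0682 q [ 0.2   0.39  0.    1.94 -0.    0.81 -1.49]
  turn [ -0.15   0.11 -88.95] shift now-axes [-4.19 -5.55 -5.75]  shift goal-axes [ 5.47 -4.27 -5.77]
```

View pics/t9.png

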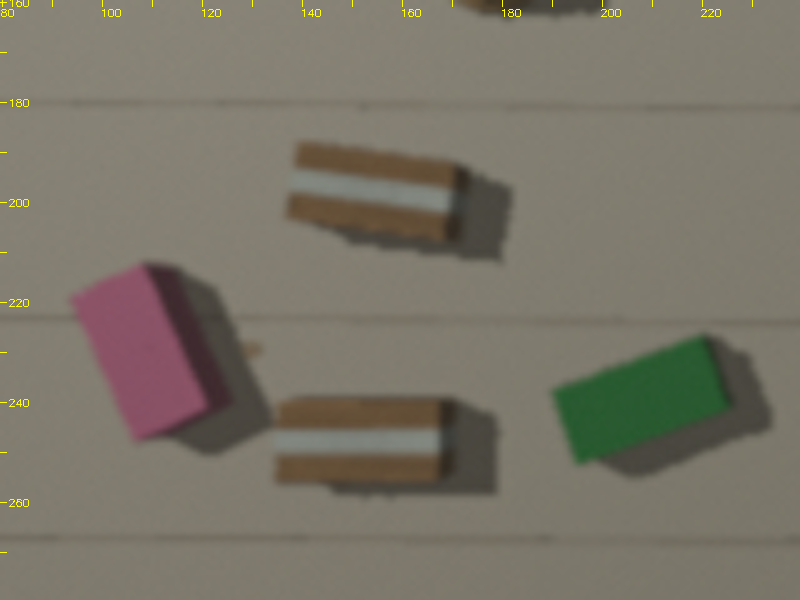

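View pics/w10.png

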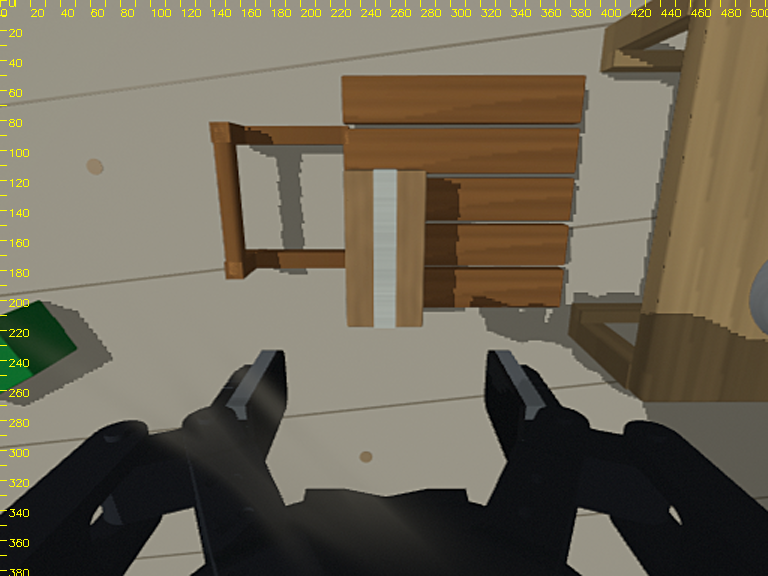

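```bash
python3 - <<'E'
from h import *
f=grab("wrist")
T,e=fitpose(f,[(.082,.082),(.082,-.082),(-.082,-.082)],[(228,51),(390,51),(373.5,205)],.025,[.52,-.22,-.118]);print(T,e)
P,e=fitpose(f,LC,[(230,113),(283,113),(281.5,217.5),(231,217.5)],.075,[.5,-.17,-.118]);
P,e=fitpose(f,[(.05,.025),(.05,-.025),(-.05,-.025),(-.05,.025)],[(230,113),(283,113),(281.5,217.5),(231,217.5)],.075,[.5,-.17,-.118]);print(P,e)
d=P[:2]-T[:2];c,s=np.cos(T[2]),np.sin(T[2]);print("carton in tray",c*d[0]+s*d[1],-s*d[0]+c*d[1],P[2]-T[2])
E
```

```text
[ 0.52290018 -0.2164947  -0.11690001] 2.3391918679944865
[ 0.50322397 -0.16180271 -0.12256419] 2.0557408712212464
carton in tray -0.025920861494033325 0.05202380198346078 -0.005664182783588212
```

Call:
servo_tool(rows=[[[0,0,-5,0,0,-10],[0,0,-2.5,0,0,-10],[0,0,0,0,0,-10],[0,0,0,0,0,-10],[0,0,0,0,0,-10]]], grip=1)

```text
clock: 23.4
position: [0.485, -0.1601, 0.2646]
tool_rot: [-3.138, 0.002, 0.759]
force: [-0.5, 0.5, -0.0]
grip_width: 0.0852
```

Call:
servo_tool(rows=[[[0,0,0,0,0,-10],[0,0,0,0,0,-10],[0,0,0,0,0,-10],[0,0,0,0,0,-9],[0,0,0,0,0,0]]])

```text
clock: 24.02
position: [0.485, -0.1602, 0.2647]
tool_rot: [-3.138, -0.001, 1.433]
force: [-0.2, -0.1, 0.3]
grip_width: 0.0854
```

```bash
python3 - <<'E'
from h import *
delta(.5556,.233,.267,1.433)
E
```

```text
t24.02 pos [ 0.485  -0.1602  0.2647] rpy [-3.138e+00 -1.000e-03  1.433e+00] F [-0.2 -0.1  0.3] w0.0854 q [ 0.44  0.32 -0.3   1.84  0.11  1.   -0.04]
  turn [-0.21 -0.05 -0.  ] shift now-axes [39.92  1.59 -0.2 ]  shift goal-axes [39.92  1.59 -0.23]
```

Call:
servo_tool(rows=[[[5,0.3,0,0,0,0],[6,0.3,0,0,0,0],[6,0.3,0,0,0,0],[6,0.3,0,0,0,0],[6,0.4,0,0,0,0]]])

```text
clock: 24.65
position: [0.5408, 0.1267, 0.2653]
tool_rot: [-3.139, 0.0, 1.429]
force: [1.7, -1.1, 0.7]
grip_width: 0.0855
```

Call:
servo_tool(rows=[[[5,0,0,0,0,0],[4,0,0,0,0,0],[2,0,0,0,0,0],[0,0,0,0,0,0],[0,0,0,0,0,0]]])

```text
clock: 25.28
position: [0.556, 0.2324, 0.2656]
tool_rot: [-3.139, 0.001, 1.431]
force: [-0.2, -1.6, 0.3]
grip_width: 0.0853
```

```bash
python3 - <<'E'
from h import *
delta(.5556,.233,.267,1.433)
f=grab("wrist"); crop(f,0,0,512,384,1.5,"w11.png")
E
```

```text
t25.27 pos [0.556  0.2324 0.2656] rpy [-3.139e+00  1.000e-03  1.431e+00] F [-0.2 -1.6  0.3] w0.0853 q [-0.21  0.48 -0.42  1.6   0.21  1.1  -0.81]
  turn [-0.12  0.04 -0.09] shift now-axes [ 0.05 -0.04 -0.14]  shift goal-axes [ 0.05 -0.04 -0.14]
```

View pics/w11.png

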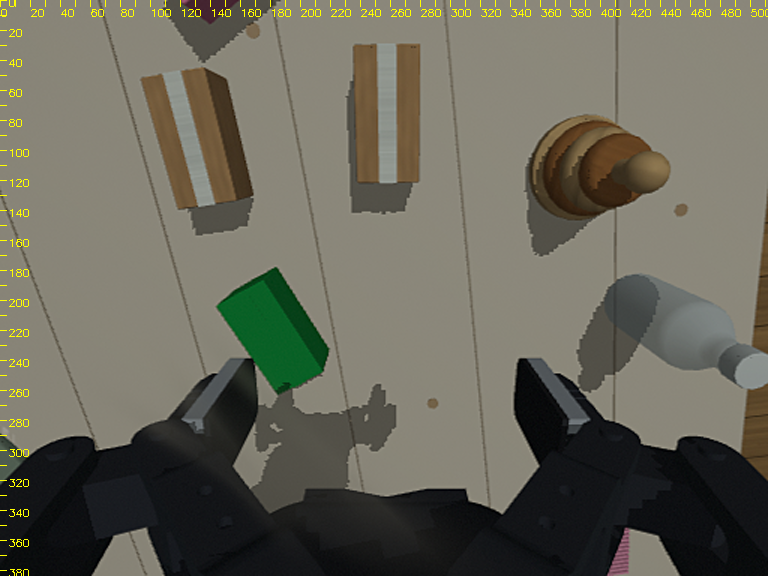

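```bash
python3 - <<'E'
from h import *
f=grab("wrist")
P,e=fitpose(f,LC,[(236,30),(280,30),(279.5,121.5),(238.5,121.5)],.05,[.57,.33,1.43]);print(P,e)
g=pose(P,-.018,0);print(g);delta(g[0],g[1],.015,P[2])
C,e=fitpose(f,LC,[(94,51.5),(135,46),(160,135),(119,139)],.05,[.41,.33,1.58]);print(C,e)
E
```

```text
[0.5710167  0.33375316 1.4412318 ] 0.9861614984157256
[0.56869105 0.31590403]
t25.38 pos [0.5561 0.2324 0.2659] rpy [-3.14   0.     1.432] F [-0.   0.5  0.9] w0.0856 q [-0.21  0.48 -0.42  1.6   0.21  1.1  -0.81]
  turn [-0.1   0.02 -0.55] shift now-axes [ 8.45  0.13 25.09]  shift goal-axes [ 8.44  0.17 25.09]
[0.41643058 0.33677257 1.58837552] 1.6036548470849539
```

Call:
servo_tool(rows=[[[4.2,0.1,0,0,0,-0.5],[4.2,0,0,0,0,0],[0,0,5,0,0,0],[0,0,6,0,0,0],[0,0,5,0,0,0]]])

```text
clock: 26.0
position: [0.5676, 0.3157, 0.1041]
tool_rot: [-3.139, 0.0, 1.441]
force: [0.7, -0.1, 0.6]
grip_width: 0.0854
```

Call:
servo_tool(rows=[[[0,0,4,0,0,0],[0,0,3,0,0,0],[0,0,2,0,0,0],[0,0,0,0,0,0]]])

```text
clock: 26.5
position: [0.5672, 0.3164, 0.0151]
tool_rot: [-3.138, 0.001, 1.442]
force: [-0.9, 0.1, 0.6]
grip_width: 0.0855
```

Call:
servo_tool(rows=[[[0,0,0,0,0,0],[0,0,0,0,0,0],[0,0,0,0,0,0],[0,0,0,0,0,0]]], grip=-1, squeeze=50)

```text
clock: 27.0
position: [0.5681, 0.3174, 0.0174]
tool_rot: [-3.141, -0.001, 1.442]
force: [-0.9, -1.0, 8.9]
grip_width: 0.0496
```

Call:
servo_tool(rows=[[[0,0,-2,0,0,0],[0,0,-4,0,0,0],[0,0,-5,0,0,0],[0,0,-5,0,0,0],[0,0,0,0,0,0]]])

```text
clock: 27.62
position: [0.5693, 0.3182, 0.1815]
tool_rot: [3.138, -0.005, 1.443]
force: [-0.2, -0.0, -0.8]
grip_width: 0.0491
```

```bash
python3 - <<'E'
from h import *
T=[.5235,-.2167,-.117]
g=pose(T,.053,.0265-.018);print(g);delta(g[0],g[1],.15,T[2]+np.pi/2)
f=grab("wrist"); crop(f,0,0,512,384,1.5,"w12.png")
E
```

```text
[ 0.57712989 -0.21444497]
t27.62 pos [0.5693 0.3182 0.1815] rpy [ 3.138 -0.005  1.443] F [-0.2 -0.  -0.8] w0.0491 q [-0.34  0.64 -0.4   1.56  0.28  0.99 -0.95]
  turn [ 0.23 -0.28 -0.64] shift now-axes [-52.74   7.58   2.93]  shift goal-axes [-52.81   7.     3.15]
```

View pics/w12.png

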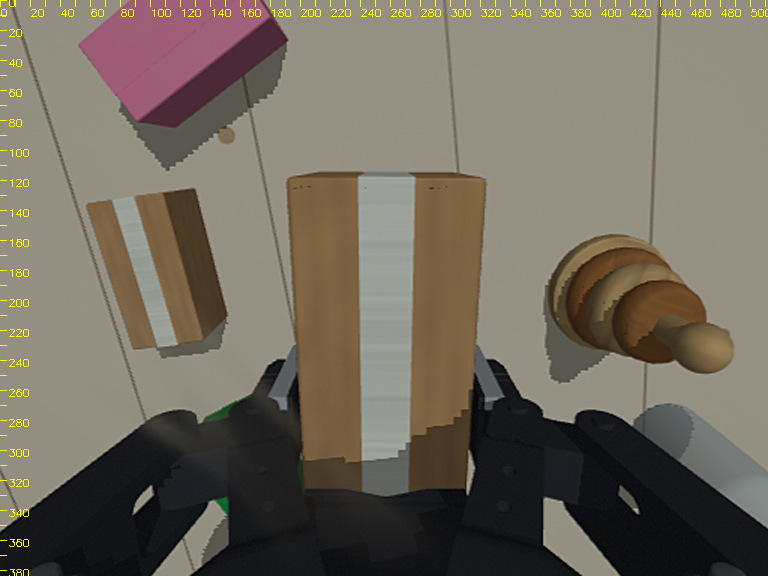

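Call:
servo_tool(rows=[[[-4,0.5,0,0.2,-0.3,-0.6],[-6,1,0,0,0,0],[-6,1,0,0,0,0],[-6,1,0,0,0,0],[-6,1,0,0,0,0]]])

```text
clock: 28.3
position: [0.5784, 0.0316, 0.1764]
tool_rot: [-3.135, 0.005, 1.453]
force: [1.5, 0.4, -1.0]
grip_width: 0.049
```

Call:
servo_tool(rows=[[[-6,1,0,0,0,0],[-6,0.5,0,0,0,0],[-6,0.5,0,0,0,0],[-5,0.5,0,0,0,0],[-1.8,0,0,0,0,0]]])

```text
clock: 28.92
position: [0.5735, -0.2189, 0.1772]
tool_rot: [-3.135, 0.006, 1.449]
force: [-0.1, -0.1, -1.5]
grip_width: 0.0492
```

Call:
servo_tool(rows=[[[0,0,2,0,0,0],[0,0,0,0,0,0],[0,0,0,0,0,0]]])

```text
clock: 29.3
position: [0.5749, -0.2147, 0.1583]
tool_rot: [-3.136, 0.005, 1.454]
force: [-0.4, 0.5, -1.6]
grip_width: 0.0491
```

```bash
python3 - <<'E'
from h import *
T=[.5235,-.2167,-.117]
g=pose(T,.053,.0275-.0172);print(g);delta(g[0],g[1],.042,T[2]+np.pi/2)
f=grab("wrist"); crop(f,0,0,512,384,1.5,"w13.png")
f=grab("top"); crop(f,280,160,150,110,5,"t13.png")
E
```

```text
[ 0.57734001 -0.21265728]
t29.30 pos [ 0.5749 -0.2147  0.1583] rpy [-3.136  0.005  1.454] F [-0.4  0.5 -1.6] w0.0491 q [ 0.5   0.61 -0.36  1.68  0.26  0.91 -0.08]
  turn [-0.32  0.26  0.03] shift now-axes [ 0.29  0.28 11.63]  shift goal-axes [ 0.23  0.21 11.63]
```

View pics/w13.png

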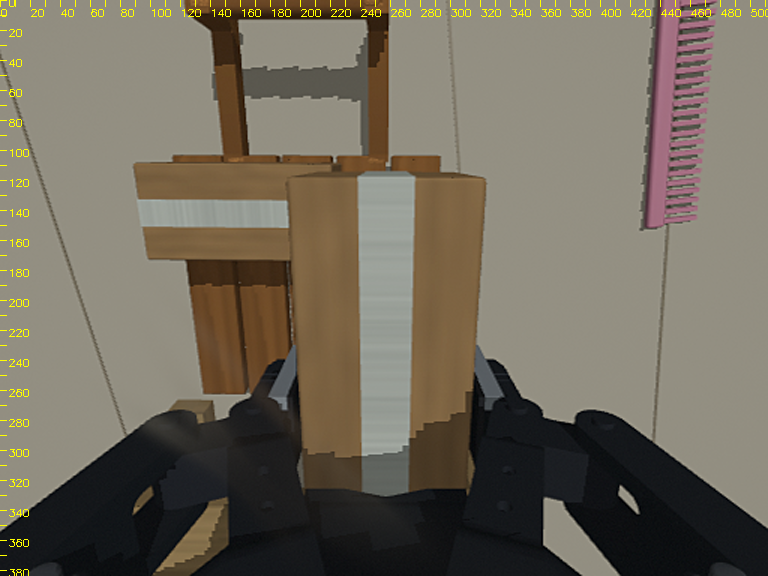

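View pics/t13.png

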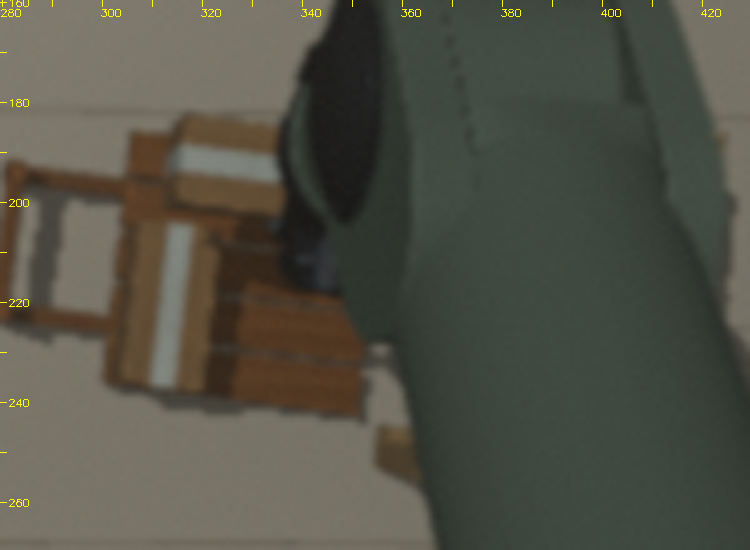

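```bash
python3 - <<'E'
from h import *
f=grab("scene"); crop(f,60,0,230,190,3.4,"s13.png")
f=grab("wrist")
P,e=fitpose(f,LC,[(90,108.5),(192,108.5),(192,172),(98,172)],.075,[.5,-.17,-1.7])
E
```

```text
(no output)
```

View pics/s13.png

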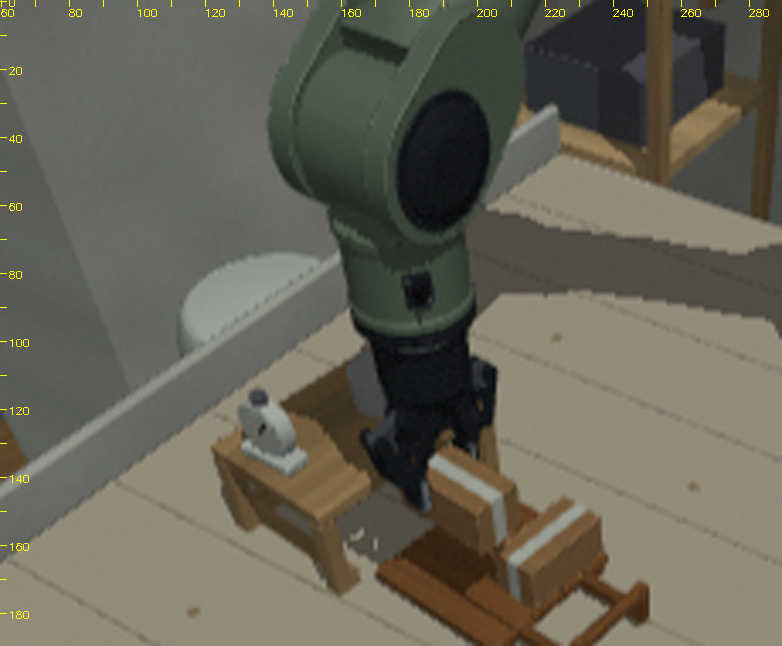

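Call:
servo_tool(rows=[[[0.2,0.2,3,-0.3,0.2,0],[0,0,4,0,0,0],[0,0,2.5,0,0,0],[0,0,0,0,0,0],[0,0,0,0,0,0]]])

```text
clock: 30.12
position: [0.5774, -0.2141, 0.0642]
tool_rot: [3.14, 0.002, 1.453]
force: [0.4, -0.7, -0.9]
grip_width: 0.0493
```

```bash
python3 - <<'E'
from h import *
delta(.5773,-.2127,.042,-.117+np.pi/2)
f=grab("wrist"); crop(f,0,0,512,384,1.5,"w14.png")
E
```

```text
t30.12 pos [ 0.5774 -0.2141  0.0642] rpy [3.140e+00 2.000e-03 1.453e+00] F [ 0.4 -0.7 -0.9] w0.0493 q [ 0.47  0.73 -0.32  1.73  0.32  0.73 -0.13]
  turn [ 0.06  0.09 -0.03] shift now-axes [ 0.14 -0.03  2.22]  shift goal-axes [ 0.14 -0.03  2.22]
```

View pics/w14.png

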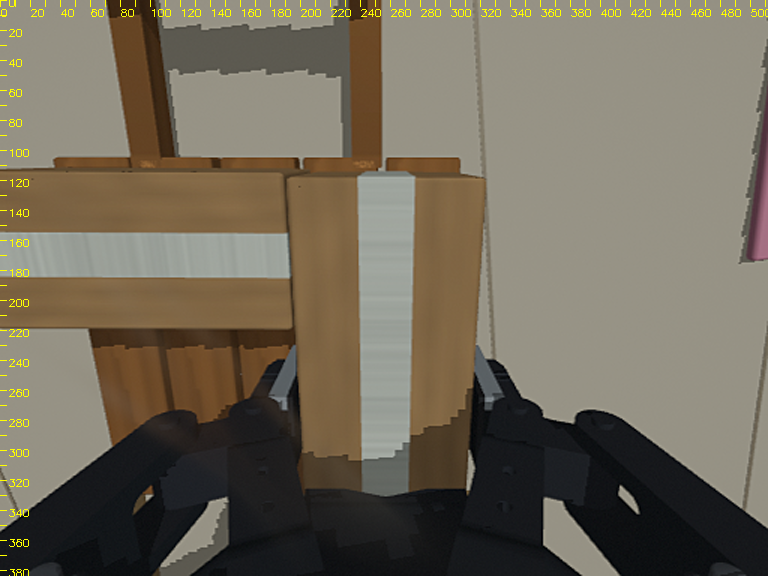

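Call:
servo_tool(rows=[[[0.1,0.1,1,0,0.1,0],[0,0,0.9,0,0,0],[0,0,0,0,0,0]]])

```text
clock: 30.55
position: [0.5775, -0.213, 0.0431]
tool_rot: [-3.14, -0.001, 1.453]
force: [0.5, -0.1, -1.8]
grip_width: 0.0491
```

Call:
servo_tool(rows=[[[0,0,0.2,0,0,0],[0,0,0.15,0,0,0],[0,0,0,0,0,0]]])

```text
clock: 30.92
position: [0.5779, -0.2132, 0.0423]
tool_rot: [3.141, 0.0, 1.453]
force: [-11.8, 3.2, 32.2]
grip_width: 0.0494
```

Call:
servo_tool(rows=[[[0,0,0,0,0,0],[0,0,0,0,0,0],[0,0,-3,0,0,0],[0,0,-6,0,0,0],[0,0,-6,0,0,0]]], grip=0.6)

```text
clock: 31.55
position: [0.5776, -0.2131, 0.1919]
tool_rot: [-3.141, -0.001, 1.453]
force: [-0.4, -0.5, -0.7]
grip_width: 0.0686
```

Call:
servo_tool(rows=[[[-5,0,-5,0,0,0],[-5,0,-2,0,0,0],[0,0,0,0,0,0],[0,0,0,0,0,0]]], grip=1)

```text
clock: 32.05
position: [0.5667, -0.3063, 0.2541]
tool_rot: [-3.141, -0.001, 1.453]
force: [0.3, 0.7, -0.7]
grip_width: 0.0853
```

```bash
python3 - <<'E'
from h import *
delta(.41,.23,.267,1.58)
f=grab("wrist"); crop(f,0,0,512,384,1.5,"w15.png")
f=grab("top"); crop(f,80,160,160,120,5,"t15.png")
E
```

```text
t32.05 pos [ 0.5667 -0.3063  0.2541] rpy [-3.141e+00 -1.000e-03  1.453e+00] F [ 0.3  0.7 -0.7] w0.0853 q [ 0.65  0.55 -0.37  1.5   0.21  1.12  0.11]
  turn [-0.04 -0.06 -7.27] shift now-axes [ 51.42 -21.86  -1.22]  shift goal-axes [ 53.77 -15.18  -1.29]
```

View pics/w15.png

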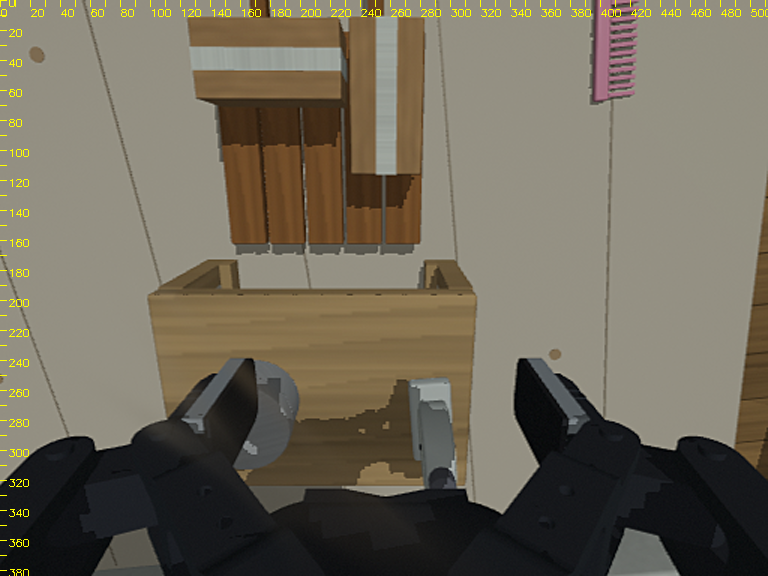

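View pics/t15.png

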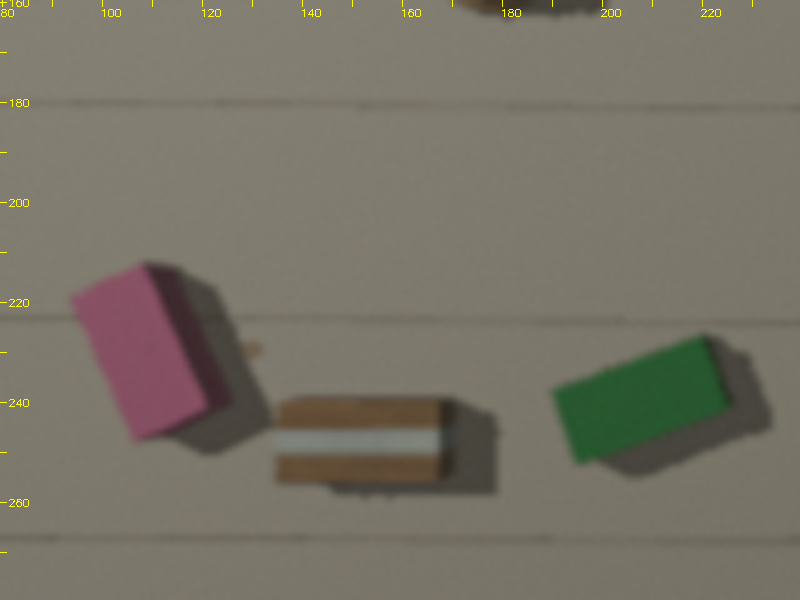

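Call:
servo_tool(rows=[[[4,0,-1.5,0,0,-7.3],[6,-1.7,0,0,0,0],[6,-1.7,0,0,0,0],[6,-1.7,0,0,0,0],[6,-1.7,0,0,0,0]]])

```text
clock: 32.78
position: [0.5001, -0.0251, 0.2695]
tool_rot: [-3.141, -0.0, 1.582]
force: [2.1, 0.2, 0.4]
grip_width: 0.0855
```

Call:
servo_tool(rows=[[[6,-1.7,0,0,0,0],[6,-1.7,0,0,0,0],[6,-1.7,0,0,0,0],[5,-1.7,0,0,0,0],[2.8,-1.6,0,0,0,0]]])

```text
clock: 33.4
position: [0.4128, 0.2325, 0.2696]
tool_rot: [-3.141, -0.001, 1.585]
force: [-0.1, 0.2, 1.2]
grip_width: 0.0855
```

Call:
servo_tool(rows=[[[0,0,0,0,0,0],[0,0,0,0,0,0]]])

```text
clock: 33.65
position: [0.4146, 0.2291, 0.2696]
tool_rot: [-3.141, 0.0, 1.581]
force: [0.8, -0.2, -0.2]
grip_width: 0.0851
```

```bash
python3 - <<'E'
from h import *
delta(.416,.336,.267,1.588)
f=grab("top"); print("pink",[p2w(f,u/5+79.5,v/5+159.5,.05).round(3) for u,v in [(207,408),(138,440)]],"base",p2w(f,233/5+79.5,402/5+159.5,0))
f=grab("wrist"); crop(f,0,0,512,384,1.5,"w16.png")
E
```

```text
t33.65 pos [0.4146 0.2291 0.2696] rpy [-3.141  0.     1.581] F [ 0.8 -0.2 -0.2] w0.0851 q [-0.1   0.29 -0.65  1.91  0.2   1.01 -0.82]
  turn [-0.02  0.01 -0.4 ] shift now-axes [10.69  0.25  0.26]  shift goal-axes [10.69  0.32  0.26]
pink [array([0.435, 0.428, 0.05 ]), array([0.415, 0.47 , 0.05 ])] base [0.43583278 0.43006601 0.        ]
```

View pics/w16.png

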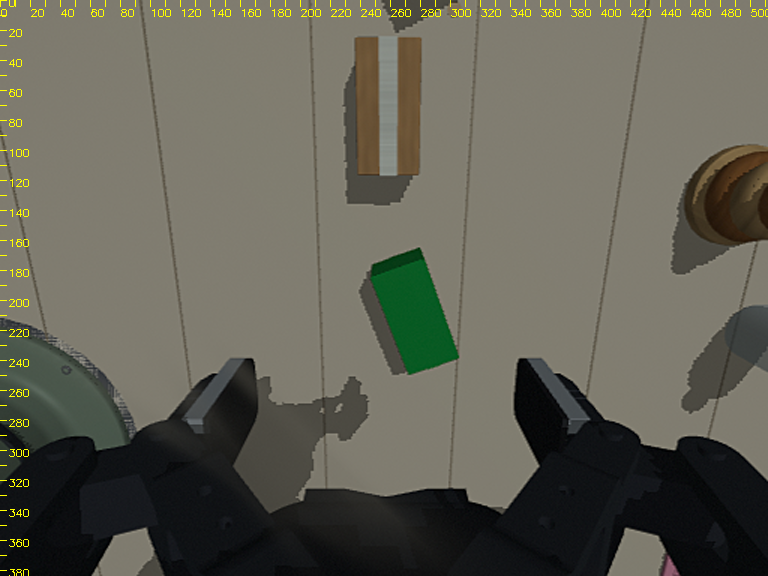

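```bash
python3 - <<'E'
from h import *
f=grab("wrist")
P,e=fitpose(f,LC,[(237,25),(281,25),(280.5,116.5),(238,116.5)],.05,[.416,.336,1.58]);print(P,e)
g=pose(P,.018,0);print(g);delta(g[0],g[1],.016,P[2])
E
```

```text
[0.4159594  0.33720513 1.58310252] 0.749906372706775
[0.4157379  0.35520377]
t33.80 pos [0.415  0.2286 0.2697] rpy [-3.141 -0.     1.579] F [ 0.7 -0.7 -0. ] w0.0854 q [-0.1   0.29 -0.65  1.91  0.2   1.01 -0.82]
  turn [-0.02 -0.   -0.21] shift now-axes [12.65  0.19 25.37]  shift goal-axes [12.65  0.23 25.37]
```

Call:
servo_tool(rows=[[[6,0.2,0,0,0,-0.2],[6,0,0,0,0,0],[0.6,0,5,0,0,0],[0,0,6,0,0,0],[0,0,5,0,0,0]]])

```text
clock: 34.42
position: [0.4153, 0.3546, 0.1077]
tool_rot: [-3.141, 0.0, 1.583]
force: [0.8, 1.5, 0.3]
grip_width: 0.0858
```

Call:
servo_tool(rows=[[[0,0,4,0,0,0],[0,0,3.2,0,0,0],[0,0,2,0,0,0],[0,0,0,0,0,0],[0,0,0,0,0,0]]])

```text
clock: 35.05
position: [0.4157, 0.3558, 0.0189]
tool_rot: [3.141, -0.001, 1.584]
force: [0.5, 0.4, 1.1]
grip_width: 0.0855
```

Call:
servo_tool(rows=[[[0,0,0,0,0,0],[0,0,0,0,0,0],[0,0,0,0,0,0],[0,0,0,0,0,0]]], grip=-1, squeeze=50)

```text
clock: 35.55
position: [0.4155, 0.3556, 0.0187]
tool_rot: [3.141, -0.001, 1.584]
force: [-1.4, -2.3, 11.2]
grip_width: 0.049
```

Call:
servo_tool(rows=[[[0,0,-2,0,0,0],[0,0,-4,0,0,0],[0,0,-5,0,0,0],[0,0,-5,0,0,0],[0,0,0,0,0,0]]])

```text
clock: 36.17
position: [0.4163, 0.3566, 0.1822]
tool_rot: [3.137, -0.004, 1.584]
force: [-0.4, -0.2, -2.2]
grip_width: 0.0495
```

```bash
python3 - <<'E'
from h import *
T=[.5235,-.2167,-.117]
g=pose(T,-.053,-.0275+.018);print(g);delta(g[0],g[1],.18,T[2]+np.pi/2)
f=grab("wrist"); crop(f,0,0,512,384,1.5,"w17.png")
E
```

```text
[ 0.46975338 -0.21994819]
t36.17 pos [0.4163 0.3566 0.1822] rpy [ 3.137 -0.004  1.584] F [-0.4 -0.2 -2.2] w0.0495 q [-0.36  0.52 -0.62  1.84  0.38  0.9  -1.15]
  turn [ 0.26 -0.25  7.45] shift now-axes [-5.772e+01  4.590e+00  1.000e-02]  shift goal-axes [-56.63  12.04   0.22]
```

View pics/w17.png

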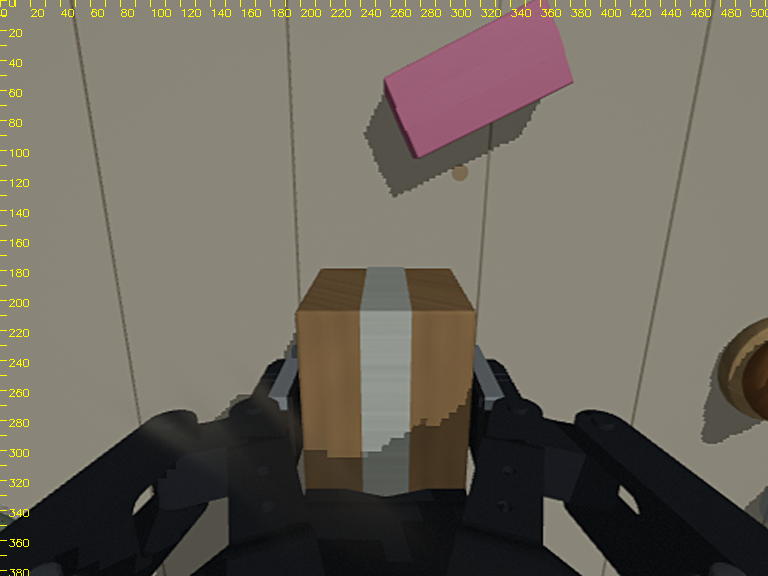

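```bash
python3 - <<'E'
from h import *
f=grab("wrist"); held(f,(198,206.5),(316,206.5),.2135)
E
```

```text
width 0.046650390558340686 far edge mid in tool [ 0.034  -0.0003 -0.035 ] center off x -0.015964794950992012
```

Call:
servo_tool(rows=[[[-3,0,0,0.2,-0.2,7.4],[-6,1.2,0,0,0,0],[-6,1.2,0,0,0,0],[-6,1.2,0,0,0,0],[-6,1.2,0,0,0,0]]])

```text
clock: 36.9
position: [0.4347, 0.0794, 0.1776]
tool_rot: [-3.136, 0.004, 1.455]
force: [1.1, 0.4, -3.0]
grip_width: 0.0489
```

Call:
servo_tool(rows=[[[-6,1.2,0,0,0,0],[-6,1.2,0,0,0,0],[-6,1.2,0,0,0,0],[-6,1.2,0,0,0,0],[-4,1.2,0,0,0,0]]])

```text
clock: 37.52
position: [0.4615, -0.2062, 0.1781]
tool_rot: [-3.136, 0.003, 1.453]
force: [0.5, 0.9, -2.5]
grip_width: 0.0495
```

Call:
servo_tool(rows=[[[-1.5,0.8,0,0,0,0],[0,0,0,0,0,0],[0,0,0,0,0,0]]])

```text
clock: 37.9
position: [0.4688, -0.2178, 0.1788]
tool_rot: [-3.137, 0.003, 1.457]
force: [0.1, 0.5, -2.1]
grip_width: 0.0492
```

```bash
python3 - <<'E'
from h import *
delta(.46975,-.21995,.0437,-.117+np.pi/2)
f=grab("wrist"); crop(f,0,0,512,384,1.5,"w18.png")
f=grab("top"); crop(f,280,160,150,110,5,"t18.png")
E
```

```text
t37.90 pos [ 0.4688 -0.2178  0.1788] rpy [-3.137e+00  3.000e-03  1.457e+00] F [ 0.1  0.5 -2.1] w0.0492 q [ 0.69  0.46 -0.49  1.91  0.28  0.84 -0.06]
  turn [-0.26  0.15  0.16] shift now-axes [-0.16  0.18 13.51]  shift goal-axes [-0.2   0.12 13.51]
```

View pics/w18.png

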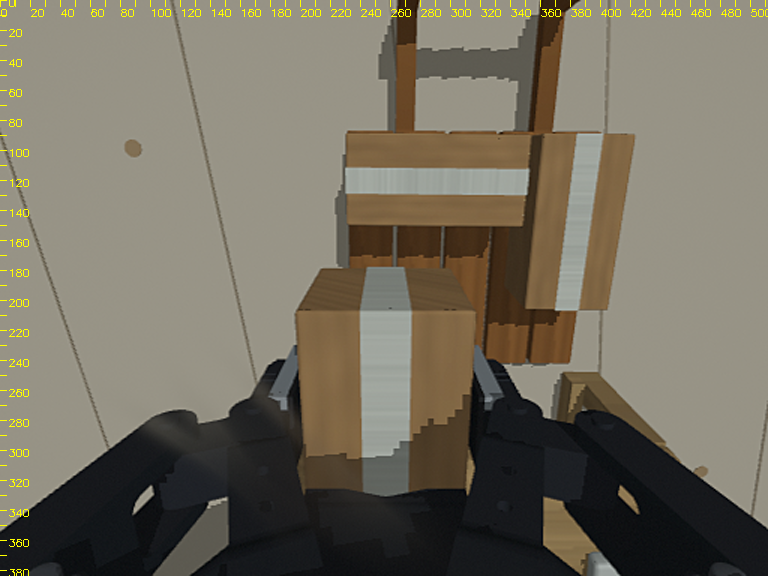

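View pics/t18.png

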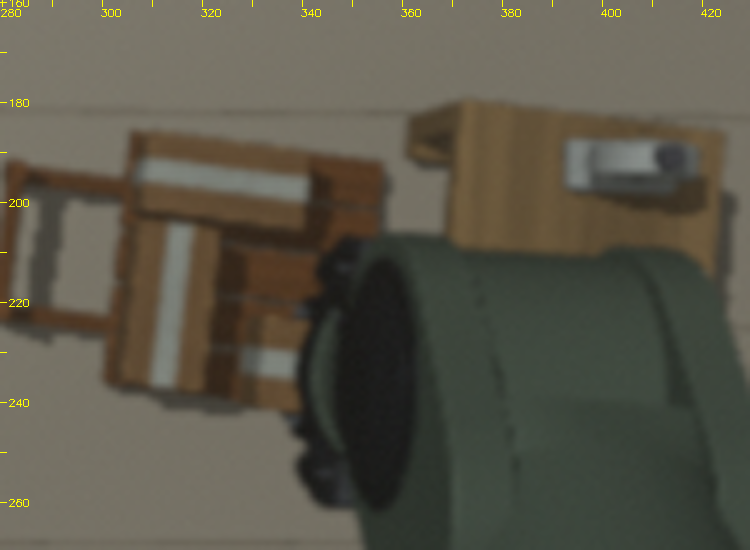

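Call:
servo_tool(rows=[[[-0.2,0.1,3,-0.2,0.1,0.1],[0,0,4,0,0,0],[0,0,3,0,0,0],[0,0,0,0,0,0],[0,0,0,0,0,0]]])

```text
clock: 38.62
position: [0.4702, -0.2214, 0.0804]
tool_rot: [3.14, 0.002, 1.454]
force: [1.4, -1.2, -2.0]
grip_width: 0.0494
```

```bash
python3 - <<'E'
from h import *
delta(.46975,-.21995,.0437,-.117+np.pi/2)
f=grab("wrist"); crop(f,0,0,512,384,1.5,"w19.png")
E
```

```text
t38.62 pos [ 0.4702 -0.2214  0.0804] rpy [3.140e+00 2.000e-03 1.454e+00] F [ 1.4 -1.2 -2. ] w0.0494 q [ 0.63  0.61 -0.41  1.98  0.4   0.63 -0.16]
  turn [0.06 0.11 0.  ] shift now-axes [ 0.14 -0.07  3.67]  shift goal-axes [ 0.14 -0.06  3.67]
```

View pics/w19.png

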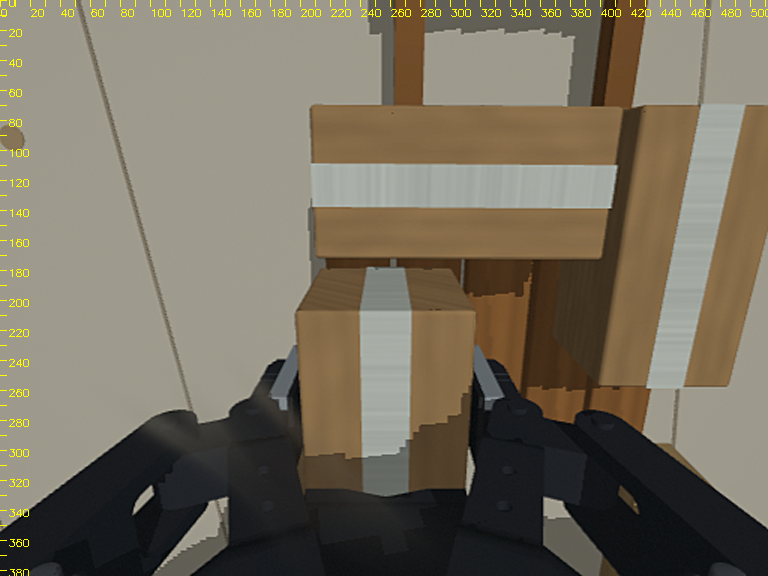

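Call:
servo_tool(rows=[[[0.1,0,1.8,0,0.1,0],[0,0,1.4,0,0,0],[0,0,0.2,0,0,0],[0,0,0,0,0,0]]])

```text
clock: 39.17
position: [0.4697, -0.2206, 0.045]
tool_rot: [-3.141, -0.0, 1.453]
force: [0.1, -0.4, -1.5]
grip_width: 0.0494
```

Call:
servo_tool(rows=[[[0,0,0.2,0,0,0],[0,0,0.15,0,0,0],[0,0,0,0,0,0]]])

```text
clock: 39.55
position: [0.47, -0.2209, 0.0436]
tool_rot: [3.141, 0.001, 1.453]
force: [-10.6, 4.6, 41.7]
grip_width: 0.0491
```

Call:
servo_tool(rows=[[[0,0,0,0,0,0],[0,0,0,0,0,0],[0,0,-3,0,0,0],[0,0,-6,0,0,0],[0,0,-6,0,0,0]]], grip=0.6)

```text
clock: 40.17
position: [0.4694, -0.2205, 0.1933]
tool_rot: [-3.141, -0.001, 1.453]
force: [-0.3, -1.2, -0.4]
grip_width: 0.0686
```

Call:
servo_tool(rows=[[[-5,3,-5,0,0,0],[-5,2,-3,0,0,0],[0,0,0,0,0,0],[0,0,0,0,0,0]]])

```text
clock: 40.67
position: [0.5029, -0.3155, 0.2619]
tool_rot: [-3.141, -0.001, 1.453]
force: [-0.3, 0.2, -0.8]
grip_width: 0.0684
```

```bash
python3 - <<'E'
from h import *
delta(.54,-.065,.267,-.117)
f=grab("wrist"); crop(f,0,0,512,384,1.5,"w20.png")
E
```

```text
t40.67 pos [ 0.5029 -0.3155  0.2619] rpy [-3.141e+00 -1.000e-03  1.453e+00] F [-0.3  0.2 -0.8] w0.0684 q [ 0.8   0.48 -0.49  1.63  0.24  1.1   0.13]
  turn [-6.000e-02 -0.000e+00  8.997e+01] shift now-axes [25.31  0.75 -0.49]  shift goal-axes [  0.76 -25.31  -0.51]
```

View pics/w20.png

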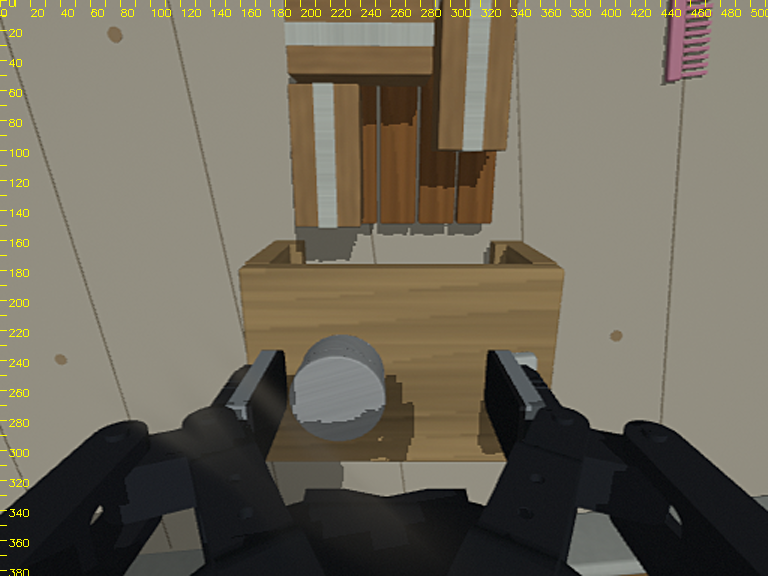

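Call:
servo_tool(rows=[[[6,0,0,0,0,0],[6,0,0,0,0,10],[0,0,0,0,0,10],[0,0,0,0,0,10],[0,0,0,0,0,10]]])

```text
clock: 41.35
position: [0.5168, -0.1959, 0.262]
tool_rot: [-3.141, 0.0, 0.752]
force: [0.2, 0.8, -1.0]
grip_width: 0.0686
```

Call:
servo_tool(rows=[[[0,0,0,0,0,10],[0,0,0,0,0,10],[0,0,0,0,0,10],[0,0,0,0,0,10],[-4,0,0,0,0,10]]])

```text
clock: 41.98
position: [0.4777, -0.1978, 0.2614]
tool_rot: [-3.14, 0.001, -0.119]
force: [-0.1, -0.6, -0.3]
grip_width: 0.0685
```

Call:
servo_tool(rows=[[[-4,0,0,0,0,0],[0,0,0,0,0,0],[0,0,0,0,0,0]]], grip=-0.3)

```text
clock: 42.35
position: [0.4379, -0.1943, 0.2624]
tool_rot: [-3.141, -0.0, -0.115]
force: [0.3, -0.4, 0.5]
grip_width: 0.0301
```

```bash
python3 - <<'E'
from h import *
delta(.54,-.065,.267,-.117)
f=grab("wrist"); crop(f,0,0,512,384,1.5,"w21.png")
f=grab("top"); crop(f,270,150,165,120,4.6,"t21.png")
E
```

```text
t42.35 pos [ 0.4379 -0.1943  0.2624] rpy [-3.141 -0.    -0.115] F [ 0.3 -0.4  0.5] w0.0301 q [ 0.46  0.26 -0.2   1.93  0.06  0.96 -1.45]
  turn [-0.01 -0.02  0.1 ] shift now-axes [  8.66 -14.02  -0.45]  shift goal-axes [  8.63 -14.03  -0.46]
```

View pics/w21.png

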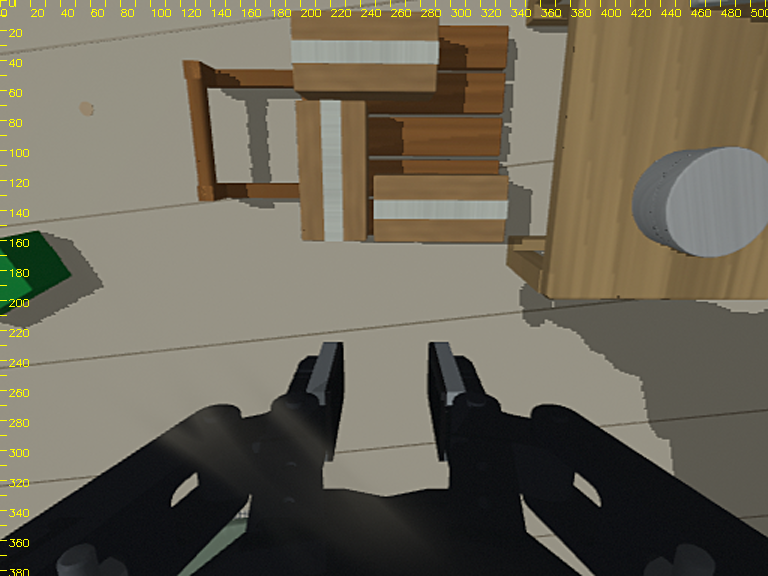

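View pics/t21.png

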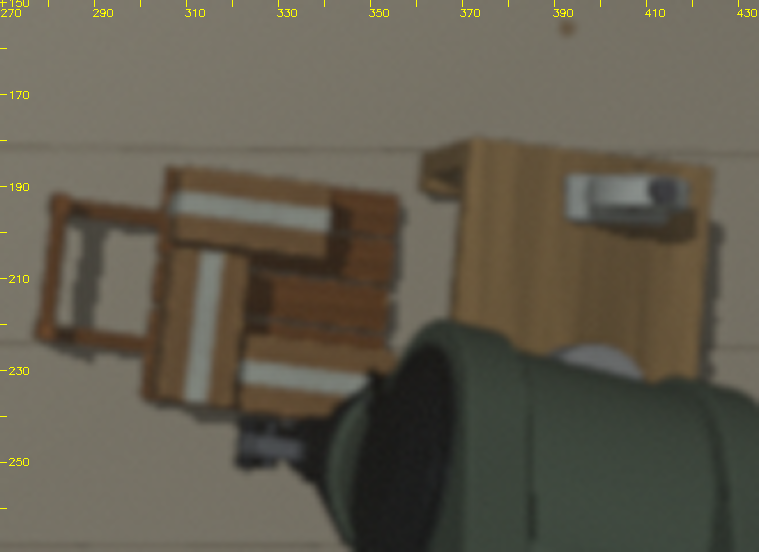

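```bash
python3 - <<'E'
from h import *
f=grab("wrist")
T,e=fitpose(f,[(.082,-.082),(.05,.161),(-.05,.161)],[(339.5,17.5),(122,41),(132,134)],[.025,.057,.057],[.523,-.217,-.117]);print(T,e)
def rel(P):
    d=P[:2]-T[:2];c,s=np.cos(T[2]),np.sin(T[2]);return (c*d[0]+s*d[1])*1e3,(-s*d[0]+c*d[1])*1e3,P[2]-T[2]
for nm,loc,px in [("p3",[(.05,.025),(.05,-.025),(-.05,-.025),(-.05,.025)],[(199,67),(245,67),(243,161),(201,161)]),
 ("p4",[(.025,.05),(.025,-.05),(-.025,-.05),(-.025,.05)],[(249,117),(338,117),(338,161.5),(249,161.5)]),
 ("p2",[(-.025,-.05),(-.025,.05)],[(290.5,61),(196,61)])]:
    P,e=fitpose(f,loc,px,.075,[.5,-.2,-.117]);print(nm,np.round(rel(P),3),e)
E
```

```text
[ 0.52284133 -0.21773679 -0.12159934] 0.6979145923161241
p3 [-2.7801e+01  5.2102e+01 -2.1000e-02] 1.1533539750810178
p4 [-5.3109e+01 -2.7388e+01  1.3000e-02] 1.6315352345986298
p2 [5.3088e+01 2.8539e+01 6.0000e-03] 0.6113669195886473
```

```bash
python3 - <<'E'
from h import *
g=pose([.5230,-.2173,-.118],0,.155);print(g);delta(g[0],g[1],.034,-.118)
E
```

```text
[ 0.54124758 -0.06337786]
t42.50 pos [ 0.4381 -0.1946  0.2621] rpy [-3.141  0.    -0.116] F [-0.2 -1.  -0.3] w0.0297 q [ 0.46  0.26 -0.2   1.93  0.06  0.96 -1.45]
  turn [-0.02  0.01  0.14] shift now-axes [  8.74 -14.21  22.82]  shift goal-axes [  8.7  -14.24  22.81]
```

Call:
servo_tool(rows=[[[3,-5,0,0,0,0],[3,-5,0,0,0,0],[2.6,-4,0,0,0,0],[0,0,0,0,0,0],[0,0,0,0,0,0]]])

```text
clock: 43.12
position: [0.5391, -0.0661, 0.262]
tool_rot: [3.141, 0.001, -0.116]
force: [-0.6, -0.6, -1.1]
grip_width: 0.0301
```

```bash
python3 - <<'E'
from h import *
g=pose([.5230,-.2173,-.118],0,.155);print(g);delta(g[0],g[1],.034,-.118)
f=grab("wrist"); crop(f,0,0,512,384,1.5,"w22.png")
E
```

```text
[ 0.54124758 -0.06337786]
t43.12 pos [ 0.5391 -0.0661  0.262 ] rpy [ 3.141e+00  1.000e-03 -1.160e-01] F [-0.6 -0.6 -1.1] w0.0301 q [ 0.21  0.37 -0.26  1.77  0.11  1.02 -1.78]
  turn [0.01 0.05 0.1 ] shift now-axes [ 0.2 -0.3 22.8]  shift goal-axes [ 0.18 -0.3  22.8 ]
```

View pics/w22.png

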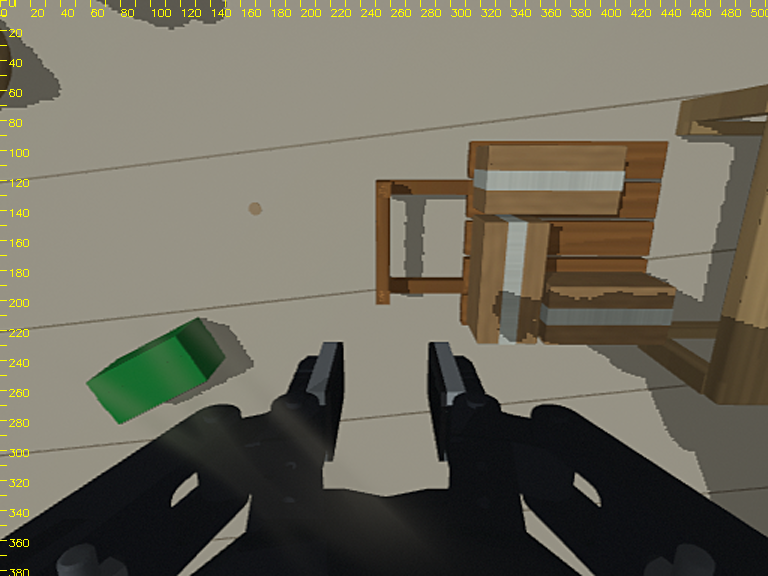

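Call:
servo_tool(rows=[[[0.2,-0.3,5,0,0,0],[0,0,6,0,0,0],[0,0,5,0,0,0],[0,0,4,0,0,0],[0,0,2.3,0,0,0]]])

```text
clock: 43.8
position: [0.5404, -0.0643, 0.0376]
tool_rot: [3.141, 0.002, -0.118]
force: [1.0, 0.1, 0.9]
grip_width: 0.0301
```

Call:
servo_tool(rows=[[[0,0,0.5,0,0,0],[0,0,0,0,0,0],[0,0,0,0,0,0]]])

```text
clock: 44.18
position: [0.5422, -0.0634, 0.0356]
tool_rot: [-3.141, -0.002, -0.117]
force: [-0.2, -0.4, 0.0]
grip_width: 0.0298
```

Call:
servo_tool(rows=[[[0,0,0,0,0,0],[0,0,0,0,0,0],[0,0,0,0,0,0],[0,0,0,0,0,0]]], grip=-1, squeeze=50)

```text
clock: 44.68
position: [0.542, -0.0631, 0.0352]
tool_rot: [-3.142, -0.001, -0.117]
force: [-2.2, -0.5, 8.3]
grip_width: 0.0109
```

```bash
python3 - <<'E'
from h import *
for y in (.157,.17):
  g=pose(RIS,-.001,y);print(g);delta(g[0],g[1],.034,-.118)
f=grab("wrist"); crop(f,0,0,512,384,1.5,"w23.png")
f=grab("top"); crop(f,80,120,350,150,2.2,"t23.png")
E
```

```text
[ 0.52251318 -0.2323288 ]
t44.67 pos [ 0.542  -0.0631  0.0352] rpy [-3.142e+00 -1.000e-03 -1.170e-01] F [-2.2 -0.5  8.3] w0.0109 q [ 0.14  0.69 -0.19  1.94  0.23  0.54 -1.89]
  turn [-0.   -0.07  0.08] shift now-axes [ 0.03 17.03  0.12]  shift goal-axes [ 0.05 17.03  0.12]
[ 0.52403975 -0.21941874]
t44.67 pos [ 0.542  -0.0631  0.0352] rpy [-3.142e+00 -1.000e-03 -1.170e-01] F [-2.2 -0.5  8.3] w0.0109 q [ 0.14  0.69 -0.19  1.94  0.23  0.54 -1.89]
  turn [-0.   -0.07  0.08] shift now-axes [ 0.03 15.73  0.12]  shift goal-axes [ 0.05 15.73  0.12]
```

View pics/w23.png

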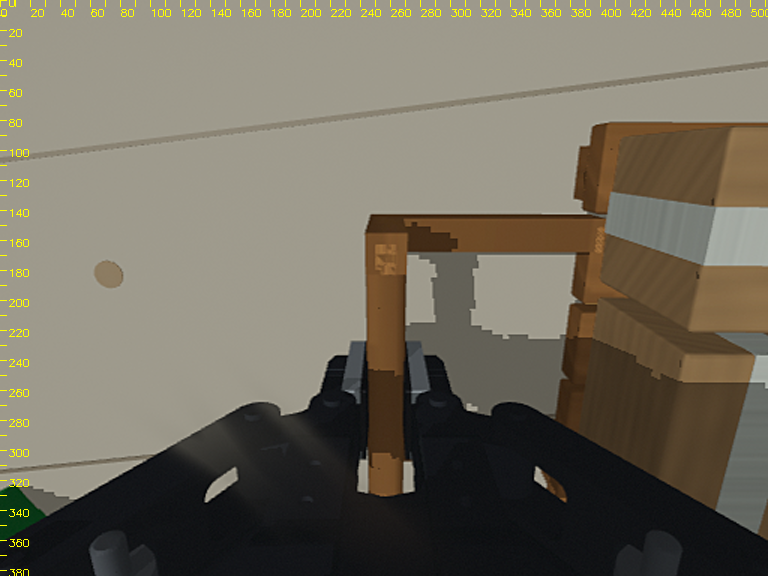

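View pics/t23.png

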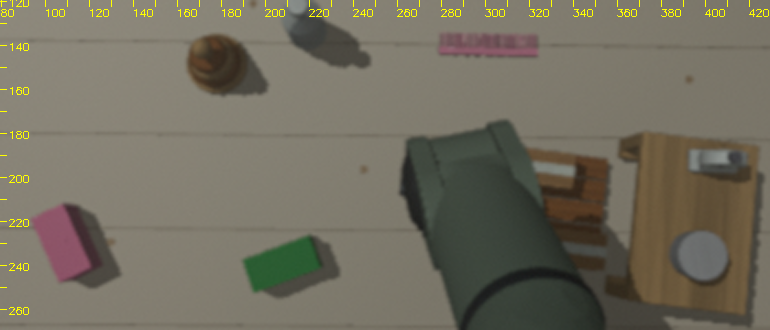

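Call:
servo_tool(rows=[[[0,0.4,0,0,0,0],[0,0.8,0,0,0,0],[0,1,0,0,0,0],[0,1,0,0,0,0],[0,1,0,0,0,0]]])

```text
clock: 45.4
position: [0.5381, -0.1028, 0.0355]
tool_rot: [-3.139, -0.003, -0.115]
force: [1.2, 13.4, 9.9]
grip_width: 0.0109
```

Call:
servo_tool(rows=[[[0,1,0,0,0,0],[0,1,0,0,0,0],[0,1,0,0,0,0],[0,1,0,0,0,0],[0,1,0,0,0,0]]])

```text
clock: 46.02
position: [0.5323, -0.1524, 0.0355]
tool_rot: [-3.139, -0.003, -0.114]
force: [1.7, 13.2, 10.4]
grip_width: 0.0109
```

Call:
servo_tool(rows=[[[0,1,0,0,0,0],[0,1,0,0,0,0],[0,1,0,0,0,0],[0,1,0,0,0,0],[0,1,0,0,0,0]]])

```text
clock: 46.65
position: [0.5266, -0.202, 0.0354]
tool_rot: [-3.139, -0.002, -0.114]
force: [1.7, 13.7, 12.0]
grip_width: 0.0111
```

Call:
servo_tool(rows=[[[0,0.8,0,0,0,0],[0,0.6,0,0,0,0],[0,0,0,0,0,0]]])

```text
clock: 47.02
position: [0.5248, -0.2168, 0.0354]
tool_rot: [-3.14, -0.002, -0.115]
force: [1.2, 8.4, 10.7]
grip_width: 0.0109
```

```bash
python3 - <<'E'
from h import *
g=pose(RIS,-.001,.157);print(g);delta(g[0],g[1],.034,-.118)
E
```

```text
[ 0.52251318 -0.2323288 ]
t47.02 pos [ 0.5248 -0.2168  0.0354] rpy [-3.14e+00 -2.00e-03 -1.15e-01] F [ 1.2  8.4 10.7] w0.0109 q [ 0.44  0.71 -0.22  1.88  0.26  0.58 -1.62]
  turn [-0.08 -0.13  0.15] shift now-axes [-0.05  1.57  0.14]  shift goal-axes [-0.04  1.57  0.14]
```

Call:
servo_tool(rows=[[[0,0.4,0,0,0,0],[0,0.4,0,0,0,0],[0,0.3,0,0,0,0]]])

```text
clock: 47.4
position: [0.5237, -0.2267, 0.0355]
tool_rot: [-3.139, -0.002, -0.114]
force: [1.0, 15.3, 11.8]
grip_width: 0.0112
```

Call:
servo_tool(rows=[[[0,0.2,0,0,0,0],[0,0.2,0,0,0,0],[0,0,0,0,0,0]]])

```text
clock: 47.78
position: [0.5232, -0.2308, 0.0354]
tool_rot: [-3.139, -0.002, -0.115]
force: [2.2, 12.5, 11.7]
grip_width: 0.011
```

Call:
servo_tool(rows=[[[0,0.2,0,0,0,0],[0,0.2,0,0,0,0],[0,0,0,0,0,0]]])

```text
clock: 48.15
position: [0.5231, -0.2322, 0.0354]
tool_rot: [-3.137, -0.002, -0.113]
force: [1.3, 27.2, 16.0]
grip_width: 0.0109
```

Call:
servo_tool(rows=[[[0,0.2,0,0,0,0],[0,0,0,0,0,0]]])

```text
clock: 48.4
position: [0.5232, -0.2323, 0.0354]
tool_rot: [-3.135, -0.002, -0.112]
force: [0.9, 37.3, 18.9]
grip_width: 0.0108
```

Call:
servo_tool(rows=[[[0,-0.3,0,0,0,0],[0,0,0,0,0,0]]])

```text
clock: 48.65
position: [0.5233, -0.2322, 0.0355]
tool_rot: [-3.138, -0.002, -0.113]
force: [2.9, 21.6, 13.0]
grip_width: 0.0107
```

Call:
servo_tool(rows=[[[0,0,0,0,0,0],[0,0,0,0,0,0],[0,0,0,0,0,0],[0,0,-3,0,0,0],[0,0,-6,0,0,0]]], grip=-0.3)

```text
clock: 49.28
position: [0.5201, -0.2356, 0.1238]
tool_rot: [-3.14, 0.004, -0.117]
force: [0.7, -0.1, 0.7]
grip_width: 0.0296
```

Call:
servo_tool(rows=[[[0,-6,-5,0,0,0],[0,-6,-3,0,0,0],[0,-6,0,0,0,0],[0,0,0,0,0,0],[0,0,0,0,0,0]]])

```text
clock: 49.9
position: [0.5403, -0.0737, 0.1923]
tool_rot: [3.141, 0.0, -0.117]
force: [1.3, -0.4, -0.0]
grip_width: 0.0302
```

```bash
python3 - <<'E'
from h import *
delta(.52,-.2,.2,-.118)
f=grab("wrist"); crop(f,0,0,512,384,1.5,"w24.png")
f=grab("top"); crop(f,320,165,115,105,7,"t24.png")
f=grab("scene"); crop(f,110,85,110,85,7,"s24.png")
E
```

```text
t49.90 pos [ 0.5403 -0.0737  0.1923] rpy [ 3.141  0.    -0.117] F [ 1.3 -0.4 -0. ] w0.0302 q [ 0.25  0.46 -0.31  1.84  0.17  0.87 -1.82]
  turn [0.02 0.01 0.08] shift now-axes [-0.55 12.78 -0.76]  shift goal-axes [-0.53 12.78 -0.77]
```

View pics/w24.png

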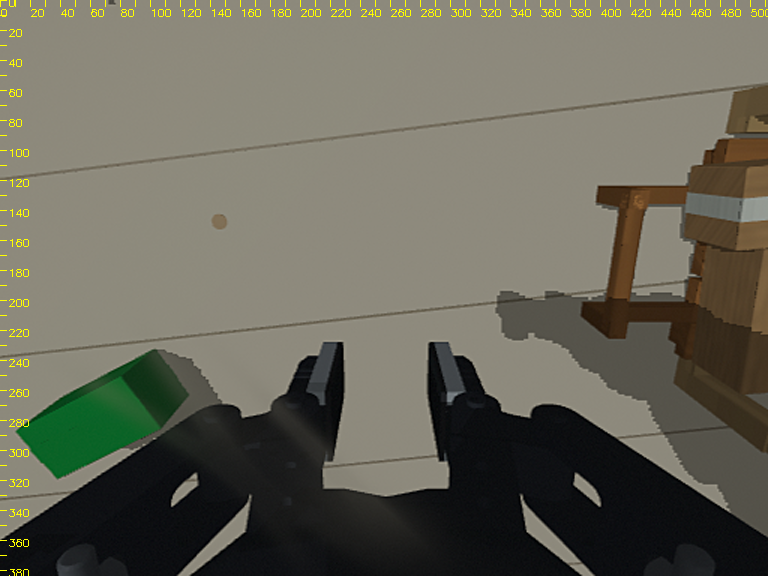

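View pics/t24.png

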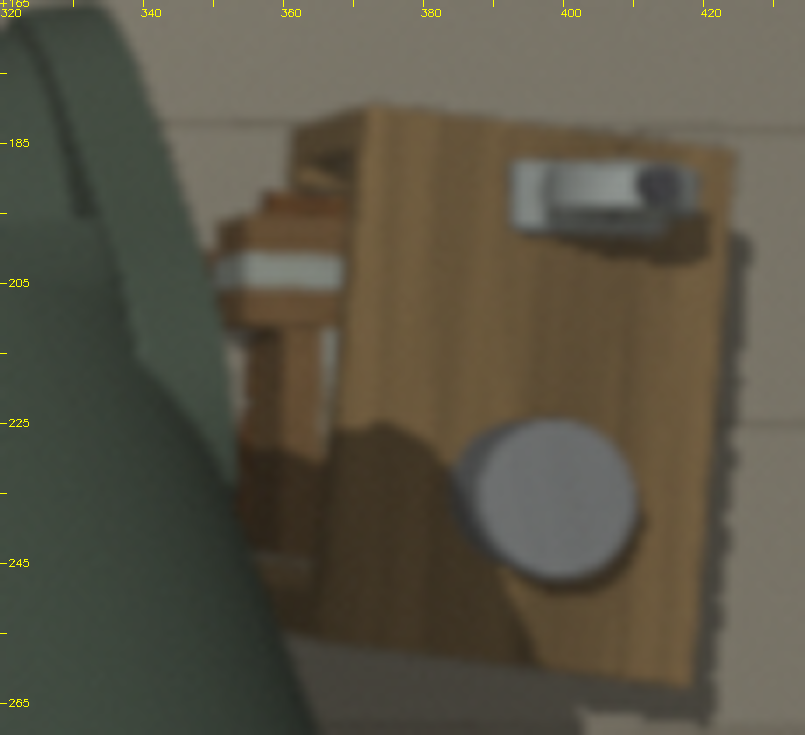

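View pics/s24.png

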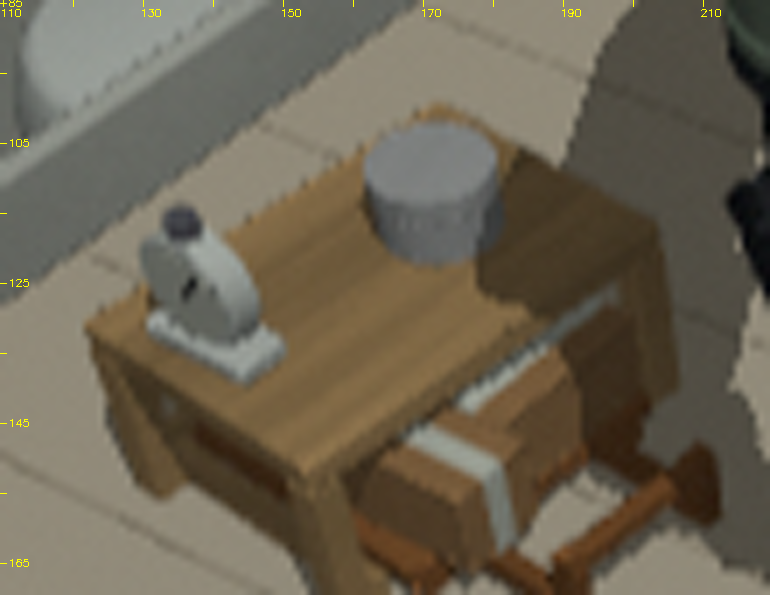

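Call:
servo_tool(rows=[[[0,3,-3,0,0,0],[-5,4,-3,0,0,0],[-4,0,0,0,0,0],[0,0,0,0,0,0],[0,0,0,0,0,0]]])

```text
clock: 50.68
position: [0.4496, -0.1289, 0.2491]
tool_rot: [-3.142, -0.001, -0.117]
force: [-0.5, 0.3, -0.4]
grip_width: 0.0297
```

```bash
python3 - <<'E'
from h import *
delta(.52,-.2,.2,-.118)
f=grab("wrist"); crop(f,200,0,312,200,2.5,"w25.png")
E
```

```text
t50.67 pos [ 0.4496 -0.1289  0.2491] rpy [-3.142e+00 -1.000e-03 -1.170e-01] F [-0.5  0.3 -0.4] w0.0297 q [ 0.42  0.26 -0.32  1.97  0.1   0.93 -1.64]
  turn [-0.   -0.04  0.03] shift now-axes [7.82 6.24 4.91]  shift goal-axes [7.83 6.24 4.91]
```

View pics/w25.png

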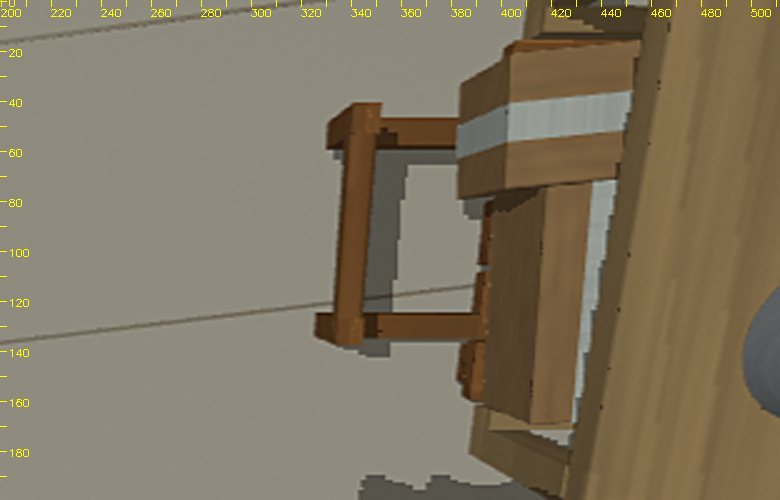

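```bash
python3 - <<'E'
from h import *
f=grab("wrist")
k=lambda u,v:(u/2.5+199.8,v/2.5-.2)
# bar far corners (outer edge, top z .057)
T,e=fitpose(f,[(.05,.161),(-.05,.161),(.05,.149)],[k(349,104),(k(335,345)),k(382,104)],.057,[.505,-.385,-.118]);print("tray",T,e)
def inf(F,P):
    d=P[:2]-F[:2];c,s=np.cos(F[2]),np.sin(F[2]);return np.round([(c*d[0]+s*d[1])*1e3,(-s*d[0]+c*d[1])*1e3],1)
print("tray in riser",inf(RIS,T))
RT=pose(RIS,-.001,.002);H=np.array([*RT,-.1177])
for n,p in dict(c2_front_px=k(509,50),c2_front_mx=k(505,190),c2_r1=k(635,43),c2_r2=k(618,178),c3f_px=k(546,188),c3f_mx=k(531,424)).items():
    print(n,inf(H,p2w(f,*p,.075)))
E
```

```text
tray [ 0.50601419 -0.3844098  -0.11067942] 0.841744417862003
tray in riser [0.5 4. ]
c2_front_px [ 65.6 108.5]
c2_front_mx [ 15.1 103. ]
c2_r1 [68.  60.3]
c2_r2 [19.6 58. ]
c3f_px [15.8 86.5]
c3f_mx [-81.9  77.9]
```

The tray is home, but carton 2 has been knocked about 30 mm out of its place towards +y, and it pushed carton 3 a little. I'll pull the tray out again and put both right.

```bash
python3 - <<'E'
from h import *
delta(.5232,-.2323,.035,-.117)
E
```

```text
t50.77 pos [ 0.4498 -0.1284  0.2487] rpy [-3.141  0.    -0.117] F [-0.5 -1.1 -0.4] w0.0300 q [ 0.42  0.26 -0.32  1.97  0.1   0.93 -1.64]
  turn [-0.02  0.    0.02] shift now-axes [ 8.5   9.48 21.37]  shift goal-axes [ 8.5   9.46 21.37]
```

Call:
servo_tool(rows=[[[4.3,5,0,0,0,0],[4.3,4.4,0,0,0,0],[0,0,3,0,0,0],[0,0,0,0,0,0],[0,0,0,0,0,0]]])

```text
clock: 51.4
position: [0.5221, -0.2282, 0.2196]
tool_rot: [-3.141, -0.0, -0.116]
force: [-0.3, -0.6, -0.0]
grip_width: 0.0298
```

```bash
python3 - <<'E'
from h import *
delta(.5232,-.2323,.035,-.117)
f=grab("wrist"); crop(f,0,0,512,384,1.5,"w26.png")
E
```

```text
t51.40 pos [ 0.5221 -0.2282  0.2196] rpy [-3.141 -0.    -0.116] F [-0.3 -0.6 -0. ] w0.0298 q [ 0.5   0.46 -0.26  1.75  0.14  0.95 -1.51]
  turn [-0.02 -0.01  0.08] shift now-axes [ 0.15  0.4  18.46]  shift goal-axes [ 0.16  0.39 18.46]
```

View pics/w26.png

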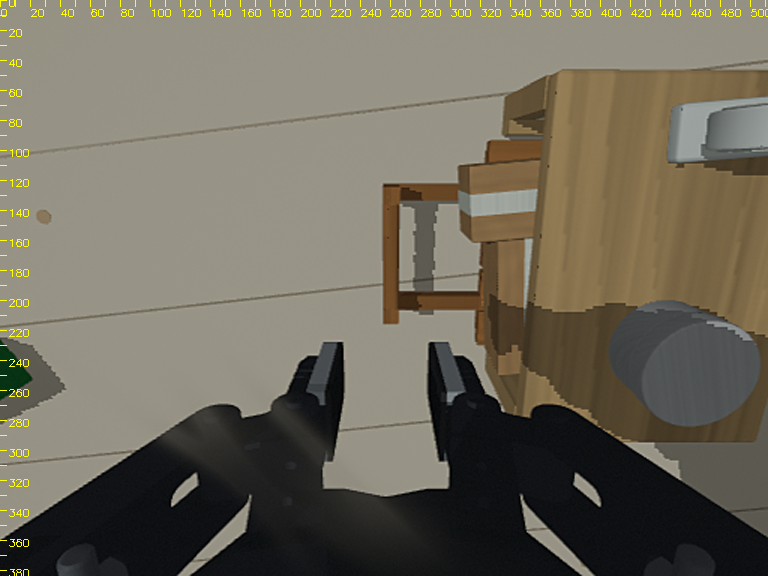

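Call:
servo_tool(rows=[[[0.1,0.3,5,0,0,0],[0,0,5,0,0,0],[0,0,4,0,0,0],[0,0,3,0,0,0],[0,0,1.4,0,0,0]]])

```text
clock: 52.08
position: [0.5225, -0.2315, 0.0345]
tool_rot: [-3.141, 0.0, -0.116]
force: [0.6, 0.9, -0.5]
grip_width: 0.0299
```

Call:
servo_tool(rows=[[[0,0,0,0,0,0],[0,0,0,0,0,0],[0,0,0,0,0,0],[0,0,0,0,0,0],[0,0,0,0,0,0]]], grip=-1, squeeze=50)

```text
clock: 52.7
position: [0.5228, -0.2318, 0.0355]
tool_rot: [-3.142, -0.001, -0.116]
force: [-0.9, 3.4, 5.5]
grip_width: 0.0109
```

Call:
servo_tool(rows=[[[0,-0.5,0,0,0,0],[0,-0.8,0,0,0,0],[0,-1,0,0,0,0],[0,-1.2,0,0,0,0],[0,-1.2,0,0,0,0]]])

```text
clock: 53.32
position: [0.5279, -0.1864, 0.0352]
tool_rot: [3.14, -0.001, -0.118]
force: [-0.3, -8.2, 0.5]
grip_width: 0.0111
```

Call:
servo_tool(rows=[[[0,-1.2,0,0,0,0],[0,-1.2,0,0,0,0],[0,-1.2,0,0,0,0],[0,-1.2,0,0,0,0],[0,-1.2,0,0,0,0]]])

```text
clock: 53.95
position: [0.5349, -0.1267, 0.0352]
tool_rot: [3.14, -0.0, -0.118]
force: [-0.8, -7.6, 2.2]
grip_width: 0.0113
```

Call:
servo_tool(rows=[[[0,-1.2,0,0,0,0],[0,-1.2,0,0,0,0],[0,-1.2,0,0,0,0],[0,-1.2,0,0,0,0],[0,-0.8,0,0,0,0]]])

```text
clock: 54.58
position: [0.5414, -0.0708, 0.0352]
tool_rot: [3.14, -0.0, -0.117]
force: [-0.4, -8.9, 2.1]
grip_width: 0.0109
```

Call:
servo_tool(rows=[[[0,-0.5,0,0,0,0],[0,0,0,0,0,0],[0,0,0,0,0,0]]])

```text
clock: 54.95
position: [0.542, -0.0654, 0.0352]
tool_rot: [3.141, -0.0, -0.117]
force: [-0.5, -2.7, 4.4]
grip_width: 0.0108
```

Call:
servo_tool(rows=[[[0,0,0,0,0,0],[0,0,0,0,0,0],[0,0,-3,0,0,0],[0,0,-6,0,0,0],[0,0,-6,0,0,0]]], grip=-0.3)

```text
clock: 55.58
position: [0.5416, -0.0647, 0.1864]
tool_rot: [-3.141, 0.001, -0.116]
force: [0.6, -0.8, 0.4]
grip_width: 0.0293
```

Call:
servo_tool(rows=[[[-3,4,-5,0,0,0],[-3,4,-4,0,0,0],[-2,3,0,0,0,0],[0,0,0,0,0,0],[0,0,0,0,0,0]]])

```text
clock: 56.2
position: [0.4549, -0.1593, 0.268]
tool_rot: [-3.141, -0.0, -0.116]
force: [0.8, 0.0, 0.7]
grip_width: 0.03
```

```bash
python3 - <<'E'
from h import *
delta(.52,-.2,.2,-.118)
f=grab("wrist"); crop(f,60,0,310,230,2.5,"w27.png")
E
```

```text
t56.20 pos [ 0.4549 -0.1593  0.268 ] rpy [-3.141 -0.    -0.116] F [0.8 0.  0.7] w0.0300 q [ 0.4   0.26 -0.22  1.91  0.07  0.98 -1.54]
  turn [-0.03 -0.    0.11] shift now-axes [6.94 3.29 6.8 ]  shift goal-axes [6.95 3.27 6.8 ]
```

View pics/w27.png

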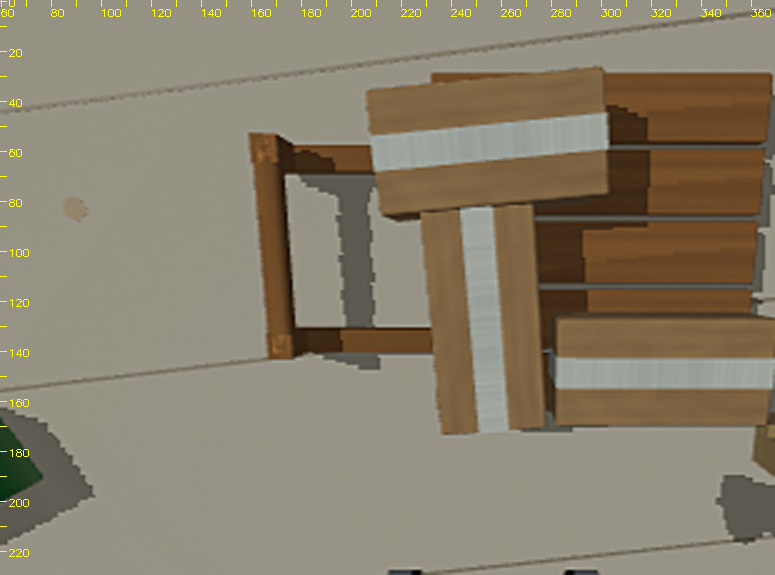

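```bash
cat >> h.py <<'E'
def inf(F,P):
    d=np.array(P[:2])-F[:2];c,s=np.cos(F[2]),np.sin(F[2]);return np.round([(c*d[0]+s*d[1])*1e3,(-s*d[0]+c*d[1])*1e3],1)
E
python3 - <<'E'
from h import *
f=grab("wrist")
k=lambda u,v:(u/2.5+59.8,v/2.5-.2)
T,e=fitpose(f,[(.05,.161),(-.05,.161),(.082,-.082)],[k(250,134),k(270,358),k(771,74)],[.057,.057,.025],[.52,-.22,-.118]);print("tray",T,e,"in riser",inf(RIS,T))
L=[(.05,.025),(.05,-.025),(-.05,-.025),(-.05,.025)]
L2=[(.025,.05),(.025,-.05),(-.025,-.05),(-.025,.05)]
for n,l,px in [("c2",L2,[(366,92),(603,67),(609,193),(383,215)]),("c3",L,[(420,212),(533,205),(545,425),(442,433)]),("c4",L2,[(555,320),(775,320),(773,425),(558,425)])]:
    P,e=fitpose(f,l,[k(*p) for p in px],.075,[.52,-.2,-.12]);print(n,P,e,inf(T,P),P[2]-T[2])
E
```

```text
tray [ 0.52429658 -0.21876522 -0.11740482] 1.811278193266162 in riser [ -0.8 170.7]
c2 [ 0.57397017 -0.17087958 -0.02189127] 0.9712359489844857 [43.7 53.4] 0.0955135462018468
c3 [ 0.49974748 -0.1600882  -0.04188102] 1.2201401088223207 [-31.3  55.4] 0.07552379796205266
c4 [ 0.46773256 -0.23975731 -0.10127432] 1.7254554328553127 [-53.7 -27.5] 0.01613050027557282
```

```bash
python3 - <<'E'
from h import *
g=pose([.57397,-.17088,-.0219],0,-.036);print(g);delta(g[0],g[1],.043,1.549)
E
```

```text
[ 0.57318166 -0.20687137]
t56.30 pos [ 0.455  -0.159   0.2678] rpy [-3.141  0.    -0.115] F [0.9 1.1 0.3] w0.0299 q [ 0.4   0.26 -0.22  1.91  0.07  0.98 -1.54]
  turn [-4.000e-02 -1.000e-02 -9.535e+01] shift now-axes [12.3   3.41 22.47]  shift goal-axes [-4.53 11.92 22.48]
```

Call:
servo_tool(rows=[[[0,0,0,0,0,-9.5],[0,0,0,0,0,-9.6],[0,0,0,0,0,-9.6],[0,0,0,0,0,-9.6],[0,0,0,0,0,-9.6]]], grip=0.8)

```text
clock: 56.92
position: [0.455, -0.159, 0.2678]
tool_rot: [-3.141, -0.0, 0.727]
force: [0.3, -0.5, -0.7]
grip_width: 0.0769
```

Call:
servo_tool(rows=[[[0,0,0,0,0,-9.6],[0,0,0,0,0,-9.6],[0,0,0,0,0,-9.6],[0,0,0,0,0,-9.6],[0,0,0,0,0,-9.1]]])

```text
clock: 57.55
position: [0.455, -0.159, 0.2678]
tool_rot: [-3.141, -0.001, 1.555]
force: [-0.3, -0.8, 0.0]
grip_width: 0.0768
```

```bash
python3 - <<'E'
from h import *
g=pose([.57397,-.17088,-.0219],0,-.036);print(g);delta(g[0],g[1],.043,1.549)
E
```

```text
[ 0.57318166 -0.20687137]
t57.55 pos [ 0.455  -0.159   0.2678] rpy [-3.141e+00 -1.000e-03  1.555e+00] F [-0.3 -0.8  0. ] w0.0768 q [ 0.63  0.28 -0.51  1.9   0.16  1.    0.03]
  turn [-0.02 -0.05  0.37] shift now-axes [-4.63 11.9  22.47]  shift goal-axes [-4.53 11.92 22.48]
```

Call:
servo_tool(rows=[[[-3,4,0,0,0,0.3],[-3,4,0,0,0,0],[-2.5,3.9,0,0,0,0],[0,0,3,0,0,0],[0,0,0,0,0,0]]])

```text
clock: 58.18
position: [0.5708, -0.2466, 0.2357]
tool_rot: [-3.138, -0.002, 1.545]
force: [0.1, -0.3, 0.2]
grip_width: 0.0768
```

Call:
servo_tool(rows=[[[0,0,0,0,0,0]]])

```text
clock: 58.3
position: [0.5717, -0.2472, 0.2389]
tool_rot: [3.141, -0.0, 1.544]
force: [0.4, 1.8, -0.2]
grip_width: 0.0768
```

```bash
python3 - <<'E'
from h import *
g=pose([.57397,-.17088,-.0219],0,-.036);print(g);delta(g[0],g[1],.043,1.549)
f=grab("wrist"); crop(f,0,0,512,384,1.5,"w28.png")
E
```

```text
[ 0.57318166 -0.20687137]
t58.30 pos [ 0.5717 -0.2472  0.2389] rpy [ 3.141 -0.     1.544] F [ 0.4  1.8 -0.2] w0.0768 q [ 0.61  0.54 -0.45  1.58  0.25  1.08  0.07]
  turn [ 0.03 -0.01 -0.27] shift now-axes [ 4.03  0.04 19.59]  shift goal-axes [ 4.04  0.07 19.59]
```

View pics/w28.png

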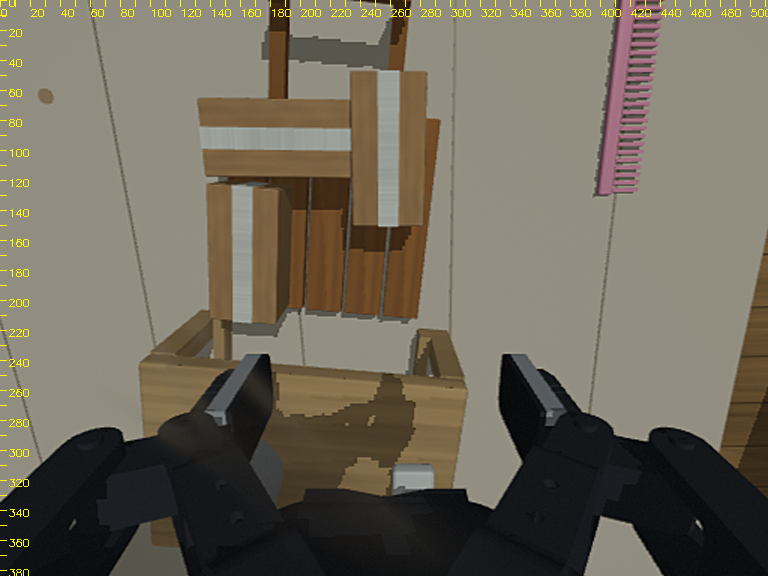

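```bash
python3 - <<'E'
from h import *
f=grab("wrist")
P,e=fitpose(f,LC,[(234.5,47.5),(284.5,47.5),(280.5,150.5),(235.5,149.5)],.075,[.574,-.17,1.55]);print(P,e)
g=pose(P,-.036,0);print(g);delta(g[0],g[1],.043,P[2])
E
```

```text
[ 0.57506813 -0.17153554  1.53095498] 1.20813821857098
[ 0.57363422 -0.20750697]
t58.40 pos [ 0.5717 -0.2476  0.2394] rpy [3.14  0.    1.544] F [-0.3 -0.3  0.3] w0.0766 q [ 0.61  0.54 -0.45  1.58  0.25  1.08  0.07]
  turn [0.08 0.02 0.74] shift now-axes [ 4.02  0.06 19.64]  shift goal-axes [ 4.01  0.04 19.64]
```

Call:
servo_tool(rows=[[[2,0.1,0,0,0,0.3],[2,0,3,0,0,0],[0,0,5,0,0,0],[0,0,4,0,0,0],[0,0,0,0,0,0]]])

```text
clock: 59.02
position: [0.5724, -0.2075, 0.1169]
tool_rot: [-3.139, -0.001, 1.538]
force: [-0.1, 0.4, 0.7]
grip_width: 0.0771
```

Call:
servo_tool(rows=[[[0,0,3,0,0,0],[0,0,2.5,0,0,0],[0,0,1.8,0,0,0],[0,0,0,0,0,0]]])

```text
clock: 59.52
position: [0.5737, -0.208, 0.0455]
tool_rot: [-3.142, -0.0, 1.538]
force: [0.4, 0.0, 0.3]
grip_width: 0.0768
```

Call:
servo_tool(rows=[[[0,0,0,0,0,0],[0,0,0,0,0,0],[0,0,0,0,0,0],[0,0,0,0,0,0]]], grip=-1, squeeze=60)

```text
clock: 60.02
position: [0.5742, -0.2082, 0.0467]
tool_rot: [3.14, 0.001, 1.538]
force: [-2.7, -0.1, 10.2]
grip_width: 0.0492
```

Call:
servo_tool(rows=[[[0,0,-0.8,0,0,0],[0,0,-0.8,0,0,0],[0,0,0,0,0,0],[0,0,0,0,0,0]]])

```text
clock: 60.52
position: [0.5736, -0.208, 0.0612]
tool_rot: [3.141, -0.0, 1.538]
force: [0.8, -0.1, -1.1]
grip_width: 0.049
```

```bash
python3 - <<'E'
from h import *
T=[.5243,-.2188,-.1174]
g=pose(T,.053,.027-.036);print(g);delta(g[0],g[1],.056,T[2]+np.pi/2)
f=grab("wrist"); crop(f,0,0,512,384,1.5,"w29.png")
E
```

```text
[ 0.575881   -0.23394597]
t60.52 pos [ 0.5736 -0.208   0.0612] rpy [ 3.141 -0.     1.538] F [ 0.8 -0.1 -1.1] w0.0490 q [ 0.51  0.74 -0.38  1.75  0.38  0.73 -0.1 ]
  turn [ 0.02 -0.    4.85] shift now-axes [-2.59  0.32  0.52]  shift goal-axes [-2.55  0.53  0.52]
```

View pics/w29.png

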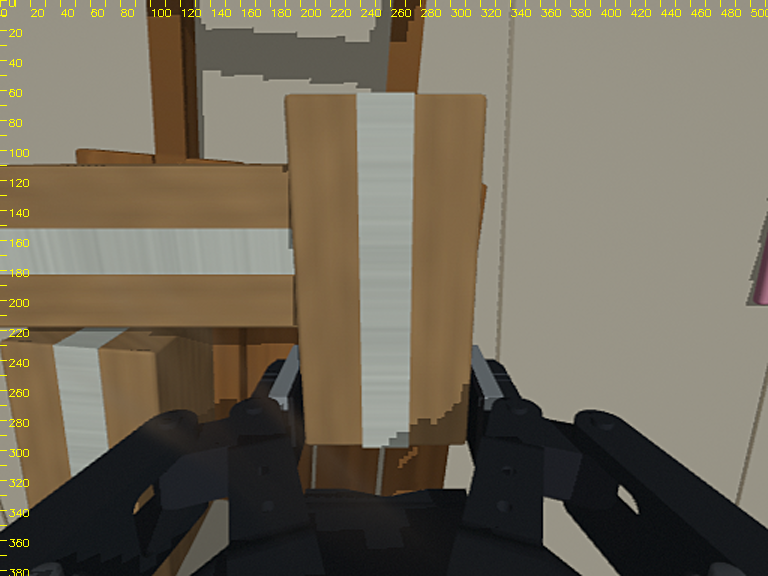

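```bash
python3 - <<'E'
from h import *
f=grab("wrist"); held(f,(190.5,63),(323,63),.0895)
E
```

```text
width 0.04784842412566305 far edge mid in tool [ 0.0866 -0.0008 -0.0284] center off x 0.036564829984245775
```

Call:
servo_tool(rows=[[[0,0.5,0,0,0,2.5],[-1,0,0,0,0,2.3],[-1.6,0,0,0,0,0],[0,0,0,0,0,0],[0,0,0,0,0,0]]])

```text
clock: 61.25
position: [0.5757, -0.234, 0.0611]
tool_rot: [-3.142, -0.0, 1.454]
force: [0.3, -0.2, -1.7]
grip_width: 0.0494
```

```bash
python3 - <<'E'
from h import *
T=[.5243,-.2188,-.1174]
g=pose(T,.053,.027-.036);print(g);delta(g[0],g[1],.0467,T[2]+np.pi/2)
f=grab("wrist"); crop(f,0,0,512,384,1.5,"w30.png")
E
```

```text
[ 0.575881   -0.23394597]
t61.25 pos [ 0.5757 -0.234   0.0611] rpy [-3.142 -0.     1.454] F [ 0.3 -0.2 -1.7] w0.0494 q [ 0.53  0.75 -0.36  1.71  0.36  0.74 -0.12]
  turn [-0.   -0.02  0.04] shift now-axes [0.01 0.01 1.44]  shift goal-axes [0.01 0.01 1.44]
```

View pics/w30.png

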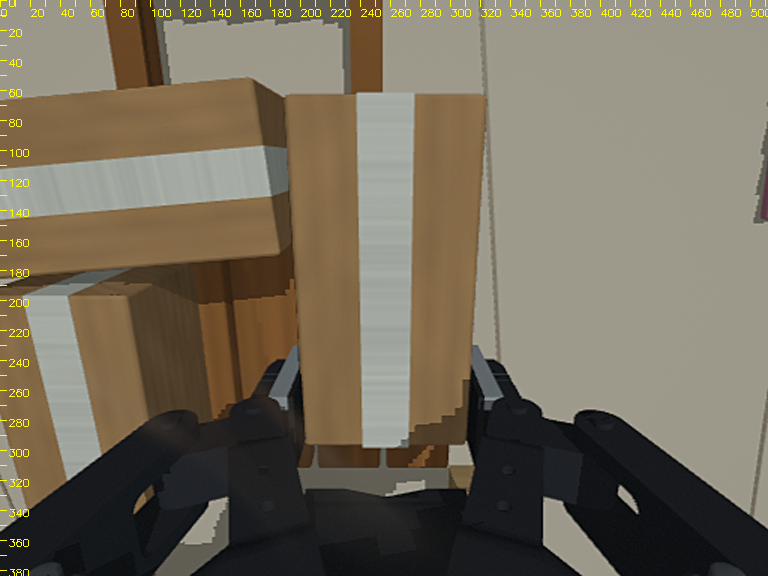

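Call:
servo_tool(rows=[[[0,0,0.8,0,0,0],[0,0,0.5,0,0,0],[0,0,0.2,0,0,0],[0,0,0.1,0,0,0],[0,0,0,0,0,0]]])

```text
clock: 61.92
position: [0.5757, -0.2337, 0.0466]
tool_rot: [-3.141, 0.0, 1.455]
force: [-14.8, 2.9, 33.6]
grip_width: 0.0491
```

Call:
servo_tool(rows=[[[0,0,0,0,0,0],[0,0,0,0,0,0],[0,0,-3,0,0,0],[0,0,-6,0,0,0],[0,0,-6,0,0,0]]], grip=0.6)

```text
clock: 62.55
position: [0.5756, -0.2337, 0.1964]
tool_rot: [-3.141, -0.001, 1.455]
force: [0.2, 0.0, 0.6]
grip_width: 0.0685
```

Call:
servo_tool(rows=[[[5,-3,-4,0,0,10],[0,0,-3,0,0,10],[0,0,0,0,0,10],[0,0,0,0,0,10],[0,0,0,0,0,10]]], grip=-0.3)

```text
clock: 63.18
position: [0.5547, -0.1869, 0.2603]
tool_rot: [-3.141, 0.0, 0.576]
force: [0.6, -0.4, -0.2]
grip_width: 0.03
```

Call:
servo_tool(rows=[[[0,0,0,0,0,10],[0,0,0,0,0,10],[0,0,0,0,0,10],[0,0,0,0,0,10],[0,0,0,0,0,0]]])

```text
clock: 63.8
position: [0.5547, -0.1868, 0.2603]
tool_rot: [3.141, 0.0, -0.115]
force: [-0.9, -0.1, 0.2]
grip_width: 0.0295
```

```bash
python3 - <<'E'
from h import *
delta(.455,-.159,.268,-.117)
E
```

```text
t63.80 pos [ 0.5547 -0.1868  0.2603] rpy [ 3.141  0.    -0.115] F [-0.9 -0.1  0.2] w0.0295 q [ 0.29  0.43 -0.09  1.67  0.05  1.04 -1.5 ]
  turn [0.01 0.01 0.1 ] shift now-axes [-10.23  -1.61  -0.77]  shift goal-axes [-10.23  -1.59  -0.77]
```

Call:
servo_tool(rows=[[[-5,-1,0,0,0,0],[-5,-0.6,0,0,0,0],[0,0,0,0,0,0],[0,0,0,0,0,0]]])

```text
clock: 64.3
position: [0.4579, -0.1596, 0.2608]
tool_rot: [3.142, -0.001, -0.113]
force: [0.4, 0.3, -0.4]
grip_width: 0.0298
```

```bash
python3 - <<'E'
from h import *
delta(.455,-.159,.268,-.117)
f=grab("wrist"); crop(f,60,0,310,230,2.5,"w31.png")
E
```

```text
t64.30 pos [ 0.4579 -0.1596  0.2608] rpy [ 3.142e+00 -1.000e-03 -1.130e-01] F [ 0.4  0.3 -0.4] w0.0298 q [ 0.3   0.26 -0.11  1.92  0.03  0.96 -1.51]
  turn [ 0.   -0.06  0.2 ] shift now-axes [-0.29 -0.03 -0.72]  shift goal-axes [-0.29 -0.03 -0.72]
```

View pics/w31.png

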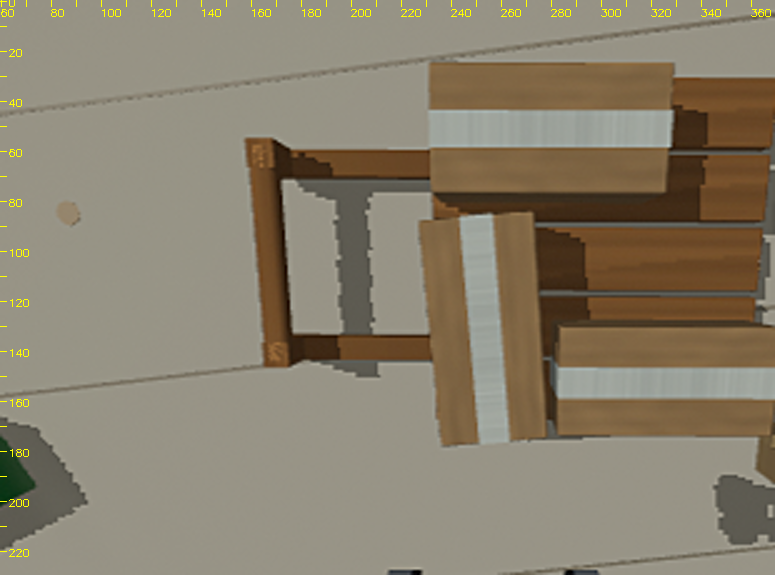

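```bash
python3 - <<'E'
from h import *
f=grab("wrist")
k=lambda u,v:(u/2.5+59.8,v/2.5-.2)
T,e=fitpose(f,[(.05,.161),(-.05,.161),(.05,.149),(-.05,.149)],[k(247,139),k(265,367),k(272,139),k(289,365)],.057,[.52,-.22,-.118]);print("tray",T,e,"in riser",inf(RIS,T))
T=np.array([.5243,-.2188,-.1174])
L=[(.05,.025),(.05,-.025),(-.05,-.025),(-.05,.025)]
L2=[(.025,.05),(.025,-.05),(-.025,-.05),(-.025,.05)]
for n,l,px in [("c2",L2,[(430,63),(674,63),(667,193),(431,191)]),("c3",L,[(419,221),(533,212),(547,437),(442,446)]),("c4",L2,[(557,328),(775,328),(773,436),(559,435)])]:
    P,e=fitpose(f,l,[k(*p) for p in px],.075,[.52,-.2,-.12]);print(n,P,e,inf(T,P),P[2]-T[2])
E
```

```text
tray [ 0.5242609  -0.21983221 -0.12056257] 0.9940749404302949 in riser [ -0.7 169.6]
c2 [ 0.5786329  -0.19684711 -0.11836908] 1.0097264485729056 [51.4 28.2] -0.0009690838669196011
c3 [ 0.49901217 -0.16050461 -0.0341423 ] 0.7897068711071995 [-31.9  54.9] 0.08325769540625638
c4 [ 0.46796781 -0.23902642 -0.10397223] 2.776561664430517 [-53.6 -26.7] 0.013427771278338108
```

```bash
python3 - <<'E'
from h import *
g=pose([.5243,-.2188,-.1174],-.010,.052);print(g);delta(g[0],g[1],.048,-.1174)
E
```

```text
[ 0.52045962 -0.16598664]
t64.40 pos [ 0.458  -0.1596  0.2604] rpy [-3.141 -0.    -0.115] F [-0.2 -0.2 -0. ] w0.0298 q [ 0.3   0.27 -0.11  1.92  0.03  0.96 -1.51]
  turn [-0.01 -0.02  0.16] shift now-axes [ 6.27 -0.08 21.25]  shift goal-axes [ 6.27 -0.1  21.24]
```

Call:
servo_tool(rows=[[[3,-0.4,3,0,0,0.2],[3,0,3,0,0,0],[0,0,3,0,0,0],[0,0,0,0,0,0],[0,0,0,0,0,0]]], grip=0.6)

```text
clock: 65.03
position: [0.5178, -0.1627, 0.1714]
tool_rot: [-3.142, -0.001, -0.12]
force: [0.2, -0.3, 0.1]
grip_width: 0.0686
```

```bash
python3 - <<'E'
from h import *
g=pose([.5243,-.2188,-.1174],-.010,.052);print(g);delta(g[0],g[1],.048,-.1174)
E
```

```text
[ 0.52045962 -0.16598664]
t65.03 pos [ 0.5178 -0.1627  0.1714] rpy [-3.142e+00 -1.000e-03 -1.200e-01] F [ 0.2 -0.3  0.1] w0.0686 q [ 0.27  0.47 -0.1   1.87  0.06  0.8  -1.56]
  turn [-0.   -0.04 -0.12] shift now-axes [ 0.29  0.29 12.34]  shift goal-axes [ 0.3   0.29 12.34]
```

Call:
servo_tool(rows=[[[0.3,0.3,4,0,0,0],[0,0,4,0,0,0],[0,0,3,0,0,0],[0,0,1.3,0,0,0],[0,0,0,0,0,0]]])

```text
clock: 65.65
position: [0.5202, -0.166, 0.0481]
tool_rot: [-3.142, -0.0, -0.12]
force: [0.2, -0.1, 0.2]
grip_width: 0.0681
```

Call:
servo_tool(rows=[[[0,0,0,0,0,0],[0,0,0,0,0,0],[0,0,0,0,0,0],[0.2,0,0,0,0,0],[0.2,0,0,0,0,0]]], grip=-1, squeeze=25)

```text
clock: 66.28
position: [0.5226, -0.1663, 0.0491]
tool_rot: [3.141, 0.002, -0.12]
force: [-15.6, 2.1, 21.1]
grip_width: 0.0499
```

Call:
servo_tool(rows=[[[0,0,0,0,0,0],[0,0,0,0,0,0]]])

```text
clock: 66.53
position: [0.5228, -0.1664, 0.049]
tool_rot: [3.141, 0.001, -0.12]
force: [-12.8, 4.2, 18.8]
grip_width: 0.0497
```

Call:
servo_tool(rows=[[[0,0,0,0,0,0],[0,0,0,0,0,0],[0,0,-3,0,0,0],[0,0,-6,0,0,0],[0,0,-6,0,0,0]]], grip=0.6)

```text
clock: 67.15
position: [0.5237, -0.1663, 0.1996]
tool_rot: [-3.141, -0.0, -0.12]
force: [0.1, -0.9, 0.7]
grip_width: 0.0675
```

Call:
servo_tool(rows=[[[-3,0,-6,0,0,0],[-3,0,0,0,0,0],[0,0,0,0,0,0],[0,0,0,0,0,0]]], grip=-0.3)

```text
clock: 67.65
position: [0.4668, -0.1595, 0.2537]
tool_rot: [-3.142, -0.001, -0.12]
force: [0.9, 0.2, -0.9]
grip_width: 0.0297
```

```bash
python3 - <<'E'
from h import *
delta(.455,-.159,.268,-.117)
f=grab("wrist"); crop(f,60,0,310,230,2.5,"w32.png")
E
```

```text
t67.65 pos [ 0.4668 -0.1595  0.2537] rpy [-3.142e+00 -1.000e-03 -1.200e-01] F [ 0.9  0.2 -0.9] w0.0297 q [ 0.3   0.29 -0.11  1.91  0.04  0.95 -1.52]
  turn [-0.   -0.04 -0.17] shift now-axes [-1.18  0.09 -1.44]  shift goal-axes [-1.18  0.09 -1.43]
```

View pics/w32.png

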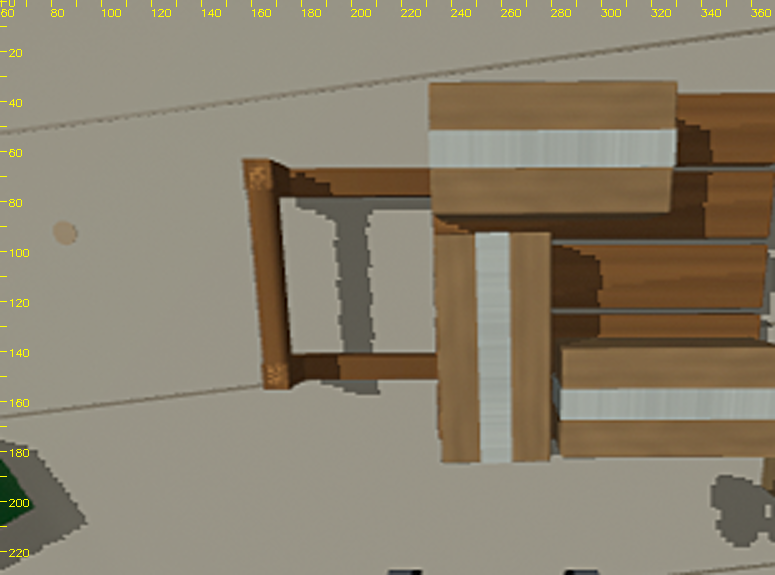

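```bash
python3 - <<'E'
from h import *
f=grab("wrist")
k=lambda u,v:(u/2.5+59.8,v/2.5-.2)
T,e=fitpose(f,[(.05,.161),(-.05,.161),(.05,.149),(-.05,.149)],[k(243,160),k(263,390),k(269,160),k(288,388)],.057,[.52,-.22,-.118]);print("tray",T,e,pose(T,0,.155))
delta(.542,-.0655,.036,-.117)
E
```

```text
tray [ 0.52413772 -0.21919113 -0.11936443] 0.7773852736652316 [ 0.5425953  -0.06529403]
t67.75 pos [ 0.4669 -0.1594  0.2532] rpy [-3.141  0.    -0.12 ] F [0.5 0.8 0.8] w0.0296 q [ 0.3   0.29 -0.11  1.91  0.04  0.95 -1.52]
  turn [-0.01  0.01 -0.16] shift now-axes [  6.34 -10.22  21.72]  shift goal-axes [  6.37 -10.2   21.72]
```

Call:
servo_tool(rows=[[[3,-4,0,0,0,-0.2],[3,-4,0,0,0,0],[0.4,-0.4,0,0,0,0],[0,0,0,0,0,0],[0,0,0,0,0,0]]])

```text
clock: 68.38
position: [0.5392, -0.0846, 0.2532]
tool_rot: [3.141, 0.0, -0.118]
force: [-0.7, -1.2, -0.3]
grip_width: 0.0298
```

```bash
python3 - <<'E'
from h import *
delta(.542,-.0655,.036,-.117)
E
```

```text
t68.38 pos [ 0.5392 -0.0846  0.2532] rpy [ 3.141  0.    -0.118] F [-0.7 -1.2 -0.3] w0.0298 q [ 0.16  0.37 -0.14  1.78  0.06  0.99 -1.7 ]
  turn [ 0.02  0.03 -0.04] shift now-axes [ 0.06 -1.94 21.72]  shift goal-axes [ 0.05 -1.93 21.72]
```

Call:
servo_tool(rows=[[[0,-1.9,3,0,0,0],[0,0,6,0,0,0],[0,0,5,0,0,0],[0,0,4,0,0,0],[0,0,2.7,0,0,0]]])

```text
clock: 69.0
position: [0.541, -0.0657, 0.0448]
tool_rot: [3.141, 0.001, -0.118]
force: [0.5, -0.5, 0.5]
grip_width: 0.0298
```

Call:
servo_tool(rows=[[[0,0,0.9,0,0,0],[0,0,0,0,0,0],[0,0,0,0,0,0]]])

```text
clock: 69.38
position: [0.5426, -0.065, 0.0386]
tool_rot: [-3.141, -0.002, -0.117]
force: [1.1, 0.6, 0.1]
grip_width: 0.0302
```

Call:
servo_tool(rows=[[[0,0,0,0,0,0],[0,0,0,0,0,0],[0,0,0,0,0,0],[0,0,0,0,0,0]]], grip=-1, squeeze=50)

```text
clock: 69.88
position: [0.5425, -0.0647, 0.0383]
tool_rot: [-3.141, -0.001, -0.116]
force: [-1.3, 0.4, 9.0]
grip_width: 0.0112
```

```bash
python3 - <<'E'
from h import *
delta(.523,-.2322,.0355,-.1175)
f=grab("wrist"); crop(f,0,0,512,384,1.5,"w33.png")
E
```

```text
t69.88 pos [ 0.5425 -0.0647  0.0383] rpy [-3.141e+00 -1.000e-03 -1.160e-01] F [-1.3  0.4  9. ] w0.0112 q [ 0.09  0.68 -0.11  1.94  0.14  0.53 -1.81]
  turn [-0.01 -0.08  0.06] shift now-axes [1.000e-02 1.686e+01 2.800e-01]  shift goal-axes [ 0.03 16.86  0.28]
```

View pics/w33.png

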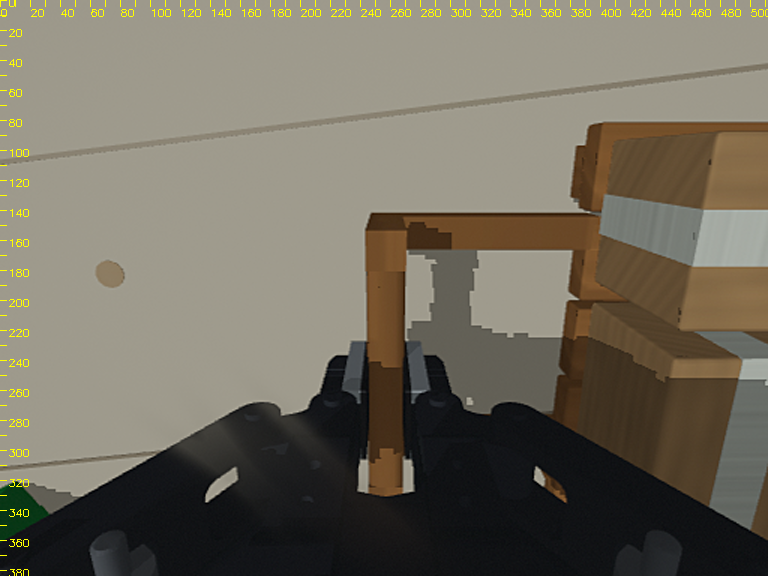

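Held. I'll push it home gently: 15.7 cm, then small steps.

Call:
servo_tool(rows=[[[0,0.4,0,0,0,0],[0,0.8,0,0,0,0],[0,1,0,0,0,0],[0,1,0,0,0,0],[0,1,0,0,0,0]]])

```text
clock: 70.55
position: [0.5386, -0.1043, 0.0386]
tool_rot: [-3.139, -0.003, -0.114]
force: [2.5, 13.9, 10.7]
grip_width: 0.0109
```

Call:
servo_tool(rows=[[[0,1,0,0,0,0],[0,1,0,0,0,0],[0,1,0,0,0,0],[0,1,0,0,0,0],[0,1,0,0,0,0]]])

```text
clock: 71.18
position: [0.5328, -0.154, 0.0385]
tool_rot: [-3.139, -0.003, -0.114]
force: [1.3, 14.4, 12.0]
grip_width: 0.0112
```

Call:
servo_tool(rows=[[[0,1,0,0,0,0],[0,1,0,0,0,0],[0,1,0,0,0,0],[0,1,0,0,0,0],[0,1,0,0,0,0]]])

```text
clock: 71.8
position: [0.5271, -0.2035, 0.0386]
tool_rot: [-3.139, -0.002, -0.114]
force: [1.7, 14.6, 12.5]
grip_width: 0.0109
```

Call:
servo_tool(rows=[[[0,0.8,0,0,0,0],[0,0.6,0,0,0,0],[0,0.4,0,0,0,0],[0,0.3,0,0,0,0]]])

```text
clock: 72.3
position: [0.5246, -0.2242, 0.0386]
tool_rot: [-3.139, -0.002, -0.114]
force: [1.5, 16.2, 13.2]
grip_width: 0.0108
```

Call:
servo_tool(rows=[[[0,0.3,0,0,0,0],[0,0.2,0,0,0,0],[0,0,0,0,0,0]]])

```text
clock: 72.68
position: [0.524, -0.2294, 0.0385]
tool_rot: [-3.139, -0.002, -0.115]
force: [2.4, 12.4, 12.2]
grip_width: 0.011
```

Call:
servo_tool(rows=[[[0,0.2,0,0,0,0],[0,0.2,0,0,0,0],[0,0.1,0,0,0,0],[0,0,0,0,0,0]]])

```text
clock: 73.18
position: [0.5237, -0.2322, 0.0385]
tool_rot: [-3.137, -0.002, -0.113]
force: [0.9, 25.8, 16.3]
grip_width: 0.0105
```

Call:
servo_tool(rows=[[[0,0.1,0,0,0,0],[0,0.1,0,0,0,0],[0,0,0,0,0,0]]])

```text
clock: 73.55
position: [0.5238, -0.2323, 0.0385]
tool_rot: [-3.135, -0.002, -0.112]
force: [2.0, 36.0, 20.0]
grip_width: 0.0111
```

The tray stopped at the same point as before (y = -0.2323) with the force rising, so it is against the stop. I'll relax, release and lift, then look.

Call:
servo_tool(rows=[[[0,-0.3,0,0,0,0],[0,0,0,0,0,0]]])

```text
clock: 73.8
position: [0.5238, -0.2322, 0.0386]
tool_rot: [-3.139, -0.002, -0.114]
force: [1.6, 20.1, 14.1]
grip_width: 0.0106
```

Call:
servo_tool(rows=[[[0,0,0,0,0,0],[0,0,0,0,0,0],[0,0,0,0,0,0],[0,0,-3,0,0,0],[0,0,-6,0,0,0]]], grip=-0.3)

```text
clock: 74.42
position: [0.5207, -0.2353, 0.1268]
tool_rot: [-3.141, 0.004, -0.117]
force: [0.7, -0.5, 0.5]
grip_width: 0.0299
```

Call:
servo_tool(rows=[[[-4,-4,-5,0,0,0],[-4,-5,-5,0,0,0],[-1,-2,-3,0,0,0],[0,0,0,0,0,0],[0,0,0,0,0,0]]])

```text
clock: 75.05
position: [0.4592, -0.1366, 0.2369]
tool_rot: [3.141, 0.0, -0.117]
force: [-0.2, -0.0, -0.3]
grip_width: 0.03
```

```bash
python3 - <<'E'
from h import *
delta(.4498,-.1284,.2487,-.117)
f=grab("wrist"); crop(f,200,0,312,200,2.5,"w34.png")
f=grab("scene"); crop(f,110,85,110,85,7,"s34.png")
f=grab("top"); crop(f,80,110,350,170,2.2,"t34.png")
E
```

```text
t75.05 pos [ 0.4592 -0.1366  0.2369] rpy [ 3.141  0.    -0.117] F [-0.2 -0.  -0.3] w0.0300 q [ 0.34  0.29 -0.22  1.96  0.08  0.9  -1.6 ]
  turn [0.01 0.01 0.  ] shift now-axes [-1.02 -0.7  -1.18]  shift goal-axes [-1.02 -0.7  -1.18]
```

View pics/w34.png

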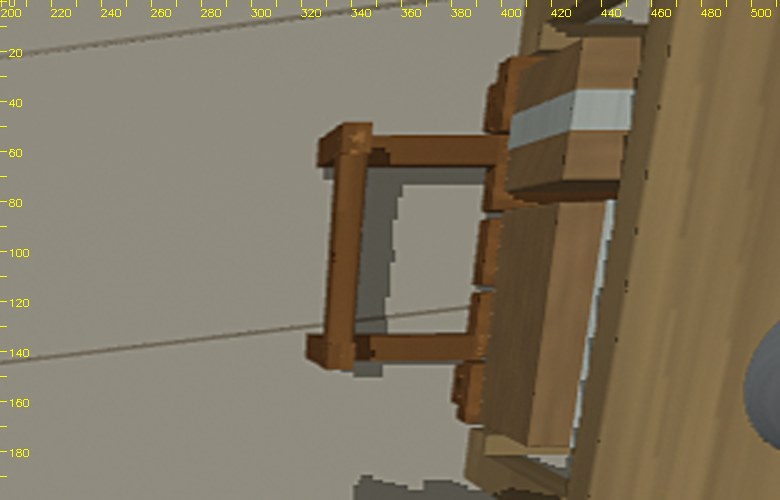

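View pics/s34.png

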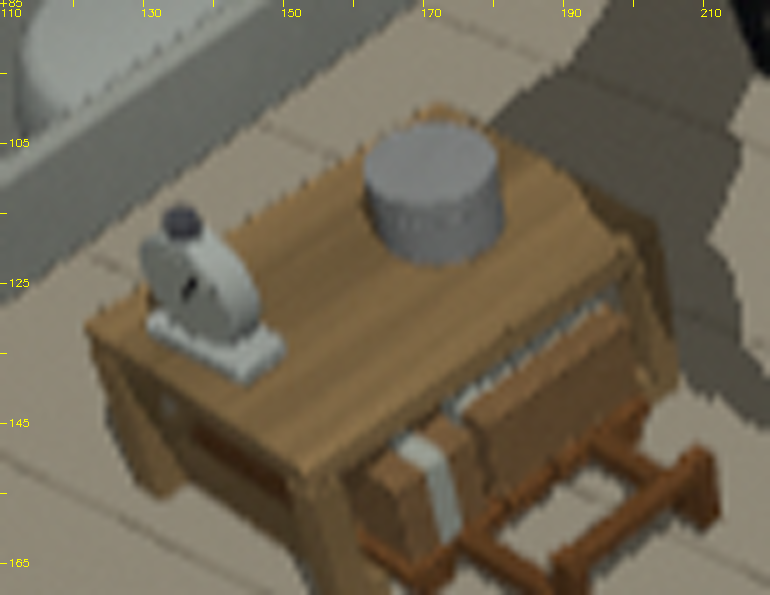

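View pics/t34.png

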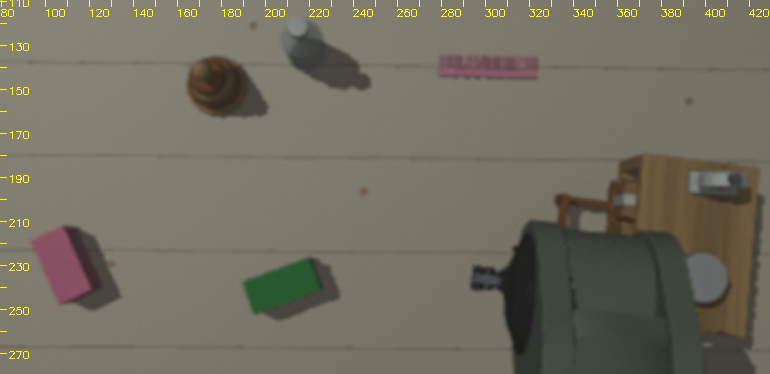

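```bash
python3 - <<'E'
from h import *
f=grab("wrist")
k=lambda u,v:(u/2.5+199.8,v/2.5-.2)
T,e=fitpose(f,[(.05,.161),(-.05,.161),(.05,.149)],[k(344,122),k(327,370),k(373,122)],.057,[.505,-.385,-.118]);print("tray",T,e,inf(RIS,T))
H=np.array([*pose(RIS,-.001,.002),-.1177])
for n,p in dict(c2_px=k(583,37),c2_mx=k(562,181),c3_px=k(560,203),c3_mx=k(529,446)).items(): print(n,inf(H,p2w(f,*p,.075)))
s=grab("scene"); crop(s,150,125,60,50,12,"s35.png")
E
```

```text
tray [ 0.50591931 -0.3853404  -0.11344653] 0.16529819349540276 [0.5 3.1]
c2_px [76.3 80.7]
c2_mx [26.8 80.4]
c3_px [18.8 79.9]
c3_mx [-79.2  77.4]
```

Call:
servo_tool(rows=[[[-2,-5,-3,0,0,0],[-2,-5,0,0,0,0],[0,-5,0,0,0,0],[0,0,0,0,0,0],[0,0,0,0,0,0]]])

```text
clock: 75.92
position: [0.4369, 0.0172, 0.2669]
tool_rot: [3.141, 0.001, -0.117]
force: [0.8, -0.8, -0.1]
grip_width: 0.0298
```

```bash
python3 - <<'E'
from h import *
f=grab("top"); crop(f,320,165,115,105,7,"t36.png")
E
```

```text
(no output)
```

View pics/t36.png

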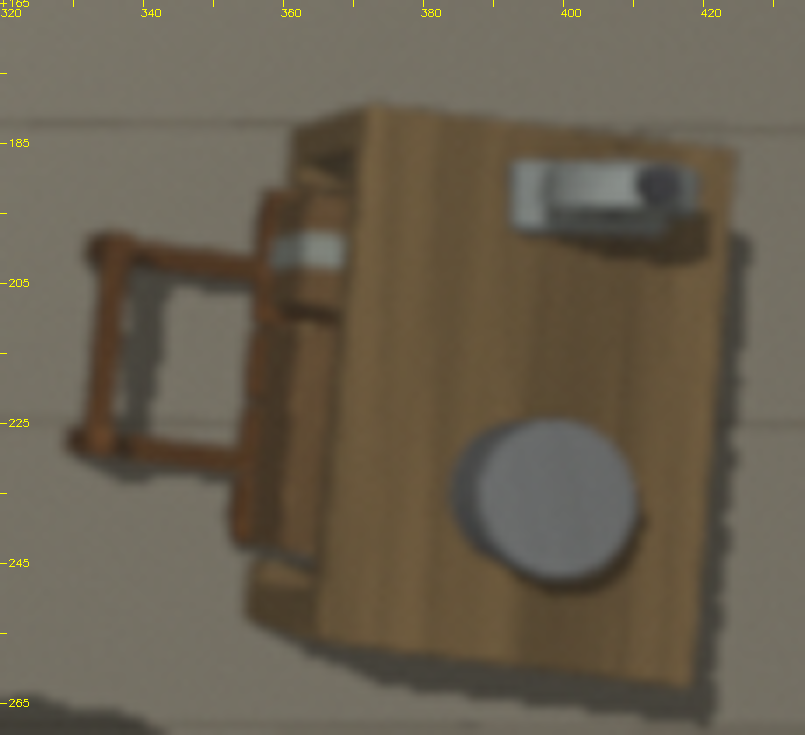

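```bash
python3 - <<'E'
from workcell import bot
print(bot.job_done())
E
```

```text
the job is handed in; nothing more can be done
None
```

The job is handed in at about 76 s. The tray is fully home under the shelf, with the three cartons in places 2, 3 and 4 of the pinwheel. Place 1 is the empty edge. The tin stands flat on top of the shelf.

**What happened on the way:** on the first push home, one carton (place 2) was found about 30 mm out of place, and it had nudged its neighbour. I pulled the tray out again, reset the place 2 carton, squared up the one in place 3, and pushed the tray home a second time.

**Last checks:**
- **Tray:** it stopped at the same point both times, with the force rising against the stop. By camera its y is about 3 mm in the shelf's frame, where home is 2 mm. The two readings agree to about a millimetre.
- **Cartons in places 2 and 3:** within about 4 mm of their places and well aligned.
- **Carton in place 4:** hidden under the shelf at the end. The last time I could see it, on the pulled-out tray, it was within about 3 mm.
- **Bystanders:** bottle, comb, ring toy and thermometer looked unmoved and upright in the last pictures. So did the pink and green look-alikes.
- **Gripper:** clear of everything at hand-in.

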